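Clamp the onggi jar before the wind

TASK

A windy night is coming: secure the tall glazed onggi jar in the storm clamp. Pull the clamp's sprung arm open by its upright paddle until its catch holds it by itself, feeling for the catch and never pressing on any part of the clamp with more than 20 newtons; then stand the jar upright in the V-shaped rest and push the trigger tab so the arm snaps shut against the jar. Leave the other things on the ledge where they are.

Things in the scene. Friction and masses are not known exactly. Their poses are not given: they have to be found in the camera images.
- clamp: Storm clamp of plain steel, screwed down. Origin: on the arm's vertical pivot, at the work surface; z up. Grey base plate 6 mm thick, x -80 to 120, y -167 to 143 mm. The arm, a bar 16 mm wide at heights 30 to 48 mm, rests along +y to y = 185 mm, tail to y = -80. On its +x side stands the V rest, two dark walls 52 mm high, opening to -x. The catch and trigger lever lie low around y = -100.
- jaw (a joint): Angle of the sprung arm, rad. 0 is shut (at rest, clamp empty), with the arm along the clamp's +y. It grows as the arm swings open, anticlockwise from above: the paddle goes towards the clamp's -x; hard end at 1.2. A hidden adjustable catch takes it at an angle that differs from start to start, anywhere from 0.43 to 0.91. Against the jar in its rest the arm stands at about 0.12.
- pivot (a point): Top of the arm's pivot, 48 mm high. A spring pulls the arm shut: 5 N at the paddle when shut, 7 to 8 N open, damped. Just before the catch a ramp adds 1 to 2 N; about 0.02 rad past it the arm meets a sprung buffer of 3 to 4 N/mm at the paddle and must not be forced on: over 22 N bends it. Let go, the arm falls back onto the catch; if not caught it swings shut.
- paddle (a point): Middle of the upright steel paddle at the arm's free end, 165 mm from the pivot, 75 mm above the work surface. A flat plate 40 mm long along the arm, 10 mm thick across it (faces to the clamp's +x and -x when shut), from 30 to 95 mm high. Push its +x face, or pinch it across its thickness.
- trigger_tab (a point): Middle of the upright steel trigger tab at rest, 75 mm high, at x = -52, y = -151 mm in the clamp's frame (fixed to the clamp: does not follow the tab). A plate 28 mm wide, 8 mm thick, up to 88 mm high; outer face looks along (0.62, -0.78) in the clamp's frame. Push it inwards, along (-0.62, 0.78): 3 to 9 N, lets go after 4 to 10 mm, end stop at 22 mm, springs back.
- seat (a point): Where the middle of the jar's underside comes to stand when the jar touches both walls of the V rest: 42 mm along x and 100 mm along y from the clamp's origin, on top of the 6 mm base plate.
- jar: Brown glazed onggi jar with fixed lid, round, 140 mm tall, about 0.45 kg, loose. Origin: centre of the underside, z up. Foot 58 mm across, belly 80 mm at heights 25 to 56 mm, narrowing to a 52 mm neck at 112 mm, then a straight lid rim 58 mm across from 119 to 133 mm, by which it is gripped.
- bin: Bystander: small grey lidded bin with side latch, 92 mm square, 87 mm high. Origin: centre of underside.
- press_plate: Bystander: stainless press plate, disc 100 mm across with a wire handle, 27 mm high. Origin: centre of underside.
- spatula: Bystander: yellow silicone spatula, 210 mm long, 10 mm high. Origin: underside, near the middle.
- sieve: Bystander: white plastic sieve, bowl 130 mm across, 50 mm high, with a flat handle reaching 160 mm out along its x. Origin: centre of the bowl's underside.
- pot: Bystander: terracotta pot, 110 mm across, 100 mm high. Origin: centre of underside.
- stone: Bystander: round grey pressing stone, 90 mm across, 41 mm high. Origin: centre of underside.
Things that resemble listed ones, but are neither listed nor needed, are in the scene too. What is shaped like the jar but blue, green or red is not meant.

How it is judged:
By the outcome, as a careful person would: the job done as asked, in the order asked, and still so for the second after the job is handed in, with the robot touching nothing.
It also fails if it takes over 72 s, if anything falls off the work surface, if the arm or the gripper's body presses on something with over 40 N, if the wrist force passes 120 N, or if a joint passes its speed limit or range.

ROBOT

A 7-joint arm with a two-finger parallel gripper is mounted at the origin on the work surface. World frame = base frame: x ahead of the robot, y to its left, z up, the work surface at z = 0. Lengths are in m, angles in degrees, forces in N, time in s.
With the tool pointing down it reaches from about 0.425 to 0.875 m from the base axis. Payload 4.7 kg.
Tool frame: the origin (TCP) lies at the very end of the fingers, on their centre line; the grasp point (between the pads) lies 19 mm behind it; z points along the fingers, y is the direction in which the jaws open and shut (so a half turn about z gives the same grasp; the last joint's range is limited). The gripper opens to 87 mm and grips with 3 to 60 N. Pads are 19 mm wide; open, the fingers measure 117 mm over their backs; the gripper's body (75 mm by 190 mm) begins 51 mm behind the grasp point.
Start: joints at [-71.786, 18.392, -4.016, 83.108, 1.295, 78.541, -3.26], TCP at [0.194, 0.62, 0.223] pointing down, gripper open.
Joint ranges: [-163.93, 163.93], [-17.29, 119.83], [-79.2, 71.16], [3.27, 140.29], [-89.18, 269.18], [5.43, 117.66], [-154.24, 154.24]. Speed limits (degrees/s): [147.25, 147.25, 180, 180, 180, 180, 180].

INTERFACE

Orientations are given as [roll, pitch, yaw] about the fixed x, y, z axes, in that order (R = Rz(yaw) Ry(pitch) Rx(roll)).
In Python, from cell import env gives the robot as it stands.
- The arm moves only by the tool servo_tool, never from a script. Its argument "increments" is a list that holds one entry, the list of rows, each a list of 7 numbers: the shift along the tool's x, y, z in m, then the turn, a rotation vector about the tool's x, y, z in degrees, then the opening, from -1 (shut) to 1 (fully open). In form: [[[dx, dy, dz, rx, ry, rz, fingers], ...]]. A call has 1 to 20 rows; each row is the pose to reach, as a shift and turn from the pose commanded when the call began, along the tool's axes at that moment; what a row does not reach only later rows make up. A row lasts 1/10 s, in which the tool goes at most 50 mm and 8.59 degrees, less where a joint would pass 70% of its speed; a pose out of reach is approached as far as the arm can. A call with a gripper value outside its range is refused whole. The fingers move at their own pace and stop on an object; "squeeze" is the grip in N (left out, the last holds). Time passes only in rows, so rows that repeat a pose let the fingers close. It gives the time, the measured TCP pose, the force and the opening at its end, in the units of the state.
- env.get_obs(): the state, without advancing time (a new reading comes with each control period).
- env.read_camera(name): name is "side" or "top"; returns a dict with "frame" (400x640x3 uint8, blue, green, red), "intrinsics" (3x3 intrinsics, pixels), "rvec" (rotation vector, rad) and "tvec" (3), from world to camera coordinates, as OpenCV has them. Camera axes: x right, y down, z forward; pixel columns grow to the right and rows downward; lengths in m; the calibration is good to about 2 mm. A picture is of the moment at which its call begins. There is no depth.
- env.sign_off(): hands the job in, once; it reports no verdict.
The state is a dict: "time_s": time; "qpos": joint angles; "joint_velocities": joint speeds; "effort": joint torques, N m; "tool_pos": TCP position; "tool_rot": TCP orientation; "force": force on the tool from outside, world axes, zero at the start; "wrist_torque": the same for the moment, N m; "grip_width": finger opening in m.
Only numpy, scipy, OpenCV 4.12 (cv2) and the standard library are available. Lean on these libraries where they do the work, as an engineer would, in place of code of your own. Each camera call takes 0.05 s, during which the arm holds its last target.

## Working session

There is one attempt and no reset: what is moved stays moved. The work goes in short steps, Python scripts to look and compute and a tool call to move; the robot and the scene stay as the last step left them, time stands still between calls to the robot, and variables do not carry over. Pictures are saved under pics/ and viewed, and the job is handed in when it is done.

Besides the shell and the picture viewer there is one more tool, called after "Emit:" by a JSON object that holds its "api" and its "payload", one argument or row to a line. servo_tool: Moves the arm, as the interface text tells. Its arguments: {"type":"object","properties":{"increments":{"type":"array","items":{"type":"array","items":{"type":"array","items":{"type":"number"}}}},"squeeze":{"type":"number"}},"required":["increments"]}

```bash
ls; mkdir -p pics
python3 - <<'E'
from cell import env
import cv2
for n in("side","top"):
    c=env.read_camera(n); cv2.imwrite(f"pics/{n}0.png",c["frame"]); print(n,c["intrinsics"],c["rvec"],c["tvec"])
print(env.get_obs())
E
```

```text
pics
side [[426.30195151   0.         320.1401152 ]
 [  0.         426.30195151 200.54881609]
 [  0.           0.           1.        ]] [ 2.29240892 -0.04453665 -0.00643743] [-0.49440573  0.12553956  1.30771182]
top [[461.88990688   0.         311.08938438]
 [  0.         461.88990688 206.28279049]
 [  0.           0.           1.        ]] [ 2.15559508 -2.20719158  0.11400138] [0.09455121 0.49544271 1.31646879]
{'time_s': 0.1, 'qpos': array([-71.78690349,  18.43489685,  -4.01628341,  83.16708185,
         1.29502637,  78.5413096 ,  -3.25835213]), 'joint_velocities': array([ 0.09798828, -0.04336879,  0.09641377, -0.15895486,  0.01257356,
       -0.04239562,  0.12766589]), 'effort': array([-2.51160330e-06, -4.92571807e+01, -4.05522231e-01, -3.13398600e+01,
       -6.40432583e-02,  3.95042938e-02,  8.61515309e-05]), 'tool_pos': array([0.19432557, 0.61975682, 0.22157731]), 'tool_rot': array([-1.79901948e+02,  5.22781675e-03,  1.62598851e+02]), 'force': array([ 0.40061287,  0.72551308, -0.45077033]), 'wrist_torque': array([-0.01911933,  0.03666944, -0.05332525]), 'grip_width': 0.0869262407734163}
```

View pics/side0.png

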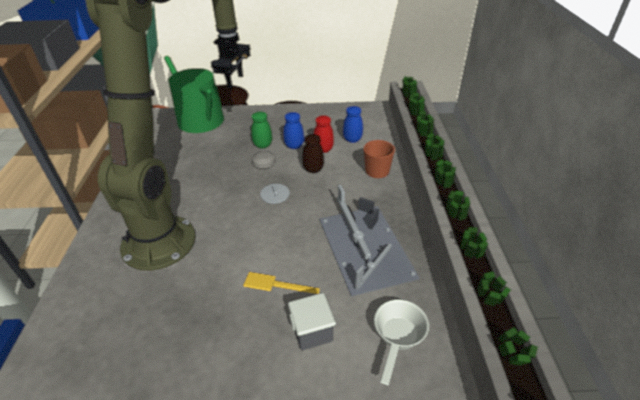

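View pics/top0.png

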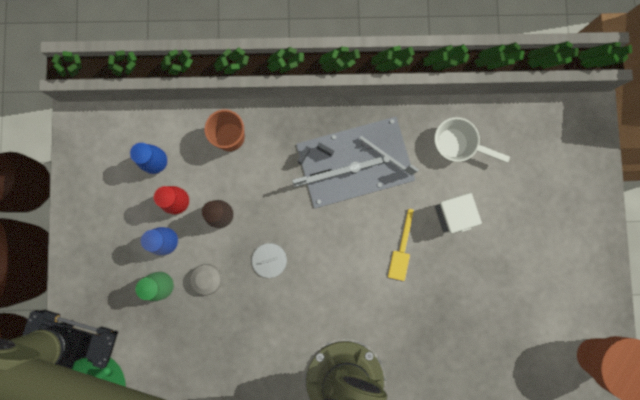

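```bash
cat > h.py <<'E'
import numpy as np, cv2
from cell import env
def cam(n):
    c=env.read_camera(n); R=cv2.Rodrigues(np.array(c["rvec"],float))[0]
    return c["frame"],np.array(c["intrinsics"]),R,np.array(c["tvec"],float).ravel()
def ray(C,u,v):
    f,K,R,t=C; d=R.T@np.linalg.inv(K)@np.array([u,v,1.]); return -R.T@t,d
def onz(C,u,v,z):
    o,d=ray(C,u,v); return o+d*(z-o[2])/d[2]
def proj(C,p):
    f,K,R,t=C; q=K@(R@np.array(p,float)+t); return q[:2]/q[2]
def tri(C1,p1,C2,p2):
    o1,d1=ray(C1,*p1);o2,d2=ray(C2,*p2)
    s=np.linalg.lstsq(np.c_[d1,-d2],o2-o1,rcond=None)[0]
    a,b=o1+s[0]*d1,o2+s[1]*d2; return (a+b)/2,np.linalg.norm(a-b)
E
python3 - <<'E'
import cv2
t=cv2.imread("pics/top0.png");s=cv2.imread("pics/side0.png")
cv2.imwrite("pics/t1.png",cv2.resize(t[105:225,255:425],None,fx=4.7,fy=4.7,interpolation=cv2.INTER_CUBIC))
cv2.imwrite("pics/s1.png",cv2.resize(s[175:300,310:425],None,fx=4.7,fy=4.7,interpolation=cv2.INTER_CUBIC))
a=cv2.resize(t[120:310,120:300],None,fx=2.8,fy=2.8,interpolation=cv2.INTER_CUBIC);cv2.imwrite("pics/t2.png",a)
E
```

```text
(no output)
```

View pics/t1.png

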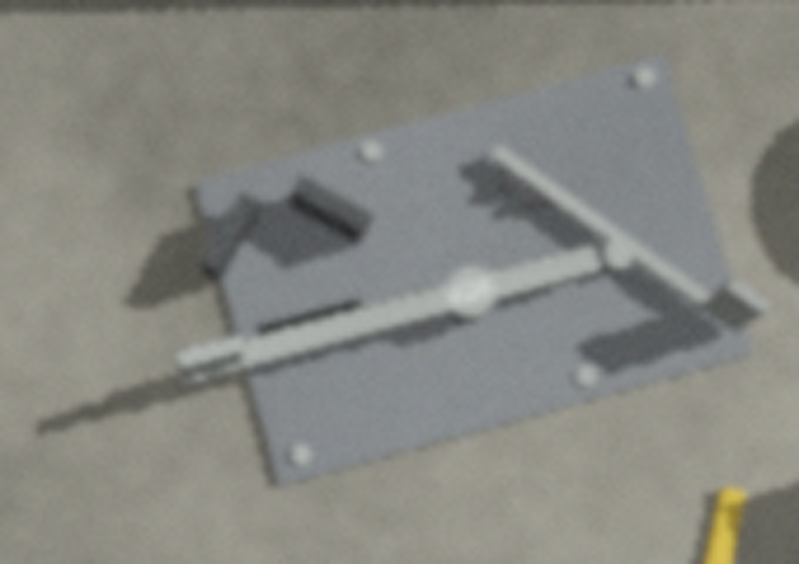

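View pics/s1.png

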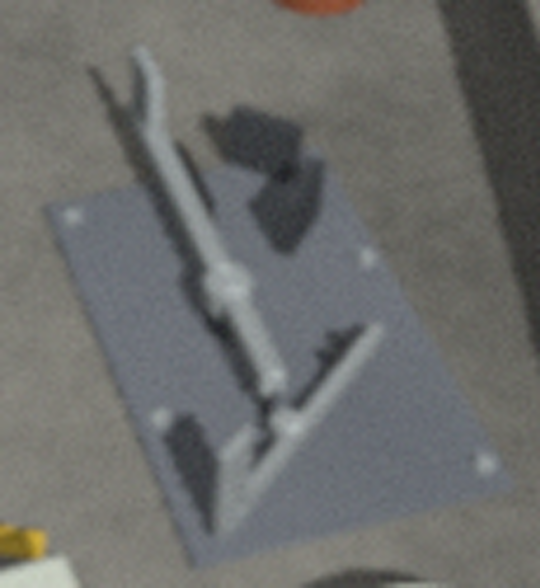

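View pics/t2.png

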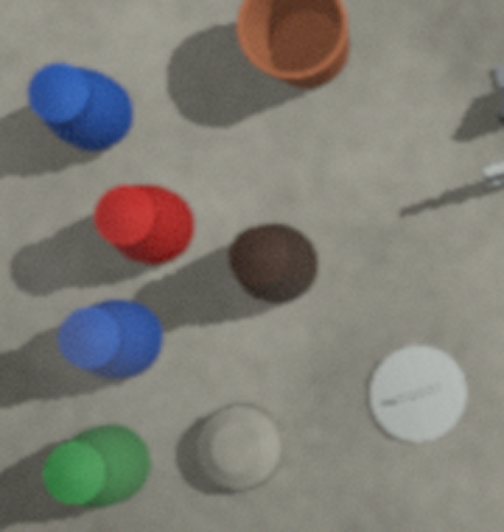

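```bash
cat >> h.py <<'E'
def clampfit(C,uv=None):
    src=np.array([[120,143],[120,-167],[-80,143],[-80,-167]],float)/1000
    dst=np.array([onz(C,*p,0.006)[:2] for p in uv])
    a,b=src-src.mean(0),dst-dst.mean(0)
    U,S,V=np.linalg.svd(a.T@b);R=(U@V).T
    t=dst.mean(0)-R@src.mean(0); return R,t,dst-(src@R.T+t)
E
python3 - <<'E'
from h import *
T=cam("top");S=cam("side")
k=4.7
top=[(197/k+255,187/k+105),(660/k+255,58/k+105),(277/k+255,485/k+105),(750/k+255,352/k+105)]
R,t,e=clampfit(T,top);print(np.degrees(np.arctan2(R[1,0],R[0,0])),np.linalg.det(R),t,e*1000)
sd=[(322,158),(513,484),(46,205),(195,567)]
sd=[(a/k+310,b/k+175) for a,b in sd]
R2,t2,e2=clampfit(S,sd);print(np.degrees(np.arctan2(R2[1,0],R2[0,0])),np.linalg.det(R2),t2,e2*1000)
for n,C in(("top",T),("side",S)):
    f=C[0].astype(int); m=((f.max(2)<75)&(f[...,2]-f[...,0]>8)).astype(np.uint8)
    x0,y0,x1,y1=(190,190,245,240) if n=="top" else (295,125,335,180)
    mm=np.zeros_like(m);mm[y0:y1,x0:x1]=m[y0:y1,x0:x1]
    nn,l,st,ce=cv2.connectedComponentsWithStats(mm);i=1+st[1:,4].argmax();print(n,st[i],ce[i])
    cr=np.clip(C[0][y0:y1,x0:x1].astype(float)*3,0,255).astype(np.uint8)
    cv2.imwrite(f"pics/jar_{n}.png",cv2.resize(cr,None,fx=8,fy=8,interpolation=cv2.INTER_CUBIC))
E
```

```text
14.36541296410578 0.9999999999999997 [ 0.60434349 -0.04503433] [[-2.00163518 -3.08762926]
 [-1.76015355  0.88353439]
 [ 1.80831692  0.71718233]
 [ 1.95347181  1.48691254]]
13.87441371426018 0.9999999999999998 [ 0.60741285 -0.05129797] [[-0.91364943 -8.71726839]
 [-1.18319026  4.69968468]
 [ 0.36940917  1.77962302]
 [ 1.72743052  2.23796069]]
top [202 201  30  27 443] [215.09706546 214.74040632]
side [302 134  22  39 646] [312.56346749 153.74458204]
```

View pics/jar_top.png

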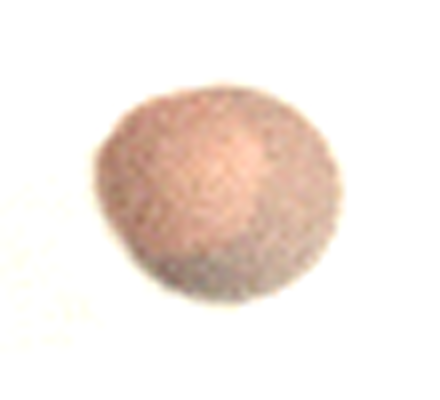

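View pics/jar_side.png

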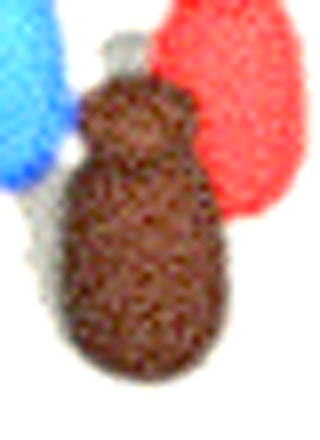

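Run:
```python
from h import *
T=cam("top");S=cam("side")
k=4.7
def fit(C,src,uv,z):
    src=np.array(src,float)/1000; dst=np.array([onz(C,p[0],p[1],z)[:2] for p in uv])
    a,b=src-src.mean(0),dst-dst.mean(0);U,_,V=np.linalg.svd(a.T@b);R=(U@V).T;t=dst.mean(0)-R@src.mean(0)
    print(np.degrees(np.arctan2(R[1,0],R[0,0])),t.round(4),((dst-(src@R.T+t))*1000).round(1).tolist())
fit(S,[[120,-167],[-80,143],[-80,-167]],[(a/k+310,b/k+175) for a,b in [(513,484),(46,205),(195,567)]],.006)
fit(T,[[120,-167],[-80,143],[-80,-167]],[(a/k+255,b/k+105) for a,b in [(660,58),(277,485),(750,352)]],.006)
print("pivot top",onz(T,469/k+255,290/k+105,.052),"side",onz(S,230/k+310,283/k+175,.052), tri(T,(469/k+255,290/k+105),S,(230/k+310,283/k+175)))
print("screws top",[onz(T,a/k+255,b/k+105,.01)[:2].round(4) for a,b in [(372,150),(645,76),(302,454),(586,375)]])
print("screws side",[onz(S,a/k+310,b/k+175,.01)[:2].round(4) for a,b in [(369,257),(486,463),(72,214),(162,418)]])
print("paddle top",onz(T,212/k+255,356/k+105,.095))
print("jar lid",onz(T,213.1,211.2,.138),tri(T,(213.1,211.2),S,(312.1,138)))
print("jar belly",onz(T,218.2,213.2,.045),onz(S,313.2,153.5,.05))
```

```text
14.18180824772629 [ 0.6074 -0.0484] [[-1.9, 1.0], [1.1, -0.5], [0.8, -0.5]]
14.221363924170813 [ 0.6052 -0.044 ] [[-2.3, 0.2], [0.7, -0.6], [1.6, 0.4]]
pivot top [ 0.60548166 -0.04435719  0.052     ] side [ 0.60698935 -0.05317826  0.052     ] (array([ 0.60753625, -0.04528909,  0.0436529 ]), np.float64(0.0011594334875772916))
screws top [array([0.7036, 0.0092]), array([ 0.7477, -0.1653]), array([0.5118, 0.0584]), array([ 0.5574, -0.1206])]
screws side [array([0.7058, 0.0062]), array([ 0.7489, -0.1669]), array([0.513 , 0.0563]), array([ 0.5605, -0.1237])]
paddle top [0.56214944 0.11240489 0.095     ]
jar lid [0.47995721 0.3430583  0.138     ] (array([0.48003867, 0.34408809, 0.13262188]), np.float64(0.0007496561230379557))
jar belly [0.4818292  0.34703748 0.045     ] [0.48145133 0.36830509 0.05      ]
```

```bash
cat >> h.py <<'E'
from scipy.spatial.transform import Rotation as Ro
O=np.array([.6065,-.0455]);PHI=np.radians(14.4)
def c2w(x,y):
    c,s=np.cos(PHI),np.sin(PHI); return O+np.array([c*x-s*y,s*x+c*y])
def delta(pos,yaw,o=None):
    o=o or env.get_obs(); A=Ro.from_euler("xyz",o["tool_rot"],degrees=True); B=Ro.from_euler("xyz",[180,0,yaw],degrees=True)
    return (A.inv().apply(np.array(pos)-o["tool_pos"])).round(4),np.degrees((A.inv()*B).as_rotvec()).round(2)
def st():
    o=env.get_obs(); print({k:np.round(o[k],4).tolist() for k in("time_s","tool_pos","tool_rot","force","grip_width","qpos")}); return o
E
python3 - <<'E'
from h import *
T=cam("top")
print("red",onz(T,165,195,.138)[:2],onz(T,173,201,.045)[:2],"blue",onz(T,152,240,.138)[:2],onz(T,163,240,.04)[:2],"pot",onz(T,225,130,.05)[:2],"bin",onz(T,461,212,.087)[:2],"sieve",onz(T,457,140,.05)[:2],"stone",onz(T,205,279,.03)[:2])
p=c2w(.045,.165);print(p,c2w(-.052,-.151));print(delta([*p,.2],104.4));print(delta([*p,.062],104.4));st()
E
```

```text
red [0.52581315 0.46947863] [0.51954975 0.47482086] blue [0.40805783 0.50283429] [0.40984579 0.50410033] pot [0.72069101 0.32517443] bin [ 0.466208   -0.33017559] sieve [ 0.67729446 -0.34242727] stone [0.29707356 0.38823293]
[0.60905241 0.12550727] [ 0.59368585 -0.20468793]
(array([-0.5436, -0.3479,  0.0225]), array([-2.000e-02,  1.000e-02,  5.819e+01]))
(array([-0.5436, -0.3479,  0.1605]), array([-2.000e-02,  1.000e-02,  5.819e+01]))
{'time_s': 0.35, 'tool_pos': [0.1945, 0.6201, 0.2223], 'tool_rot': [-179.9782, 0.0035, 162.5949], 'force': [0.4165, 0.1802, -0.3023], 'grip_width': 0.087, 'qpos': [-71.7861, 18.4017, -4.0144, 83.123, 1.2945, 78.5422, -3.2587]}
```

Emit:
{"api": "servo_tool", "payload": {
  "increments": [
    [[-0.04, -0.026, 0, 0, 0, 4, -1], [-0.08, -0.052, 0, 0, 0, 8, -1], [-0.12, -0.078, 0, 0, 0, 13, -1], [-0.16, -0.104, 0, 0, 0, 17, -1], [-0.2, -0.13, 0, 0, 0, 21, -1], [-0.24, -0.156, 0, 0, 0, 25, -1], [-0.28, -0.182, 0, 0, 0, 30, -1], [-0.32, -0.206, 0.02, 0, 0, 34, -1], [-0.36, -0.232, 0.022, 0, 0, 38, -1], [-0.4, -0.257, 0.022, 0, 0, 43, -1], [-0.44, -0.283, 0.022, 0, 0, 47, -1], [-0.48, -0.309, 0.022, 0, 0, 51, -1], [-0.52, -0.334, 0.022, 0, 0, 56, -1], [-0.544, -0.348, 0.022, 0, 0, 58.2, -1], [-0.544, -0.348, 0.022, 0, 0, 58.2, -1], [-0.544, -0.348, 0.022, 0, 0, 58.2, -1]]
  ],
  "squeeze": 10
}}

```text
time_s: 1.95
tool_pos: [0.6094, 0.1252, 0.2003]
tool_rot: [-180.0, -0.0, 104.3]
force: [-0.6, 0.8, -0.2]
grip_width: 0.0005
```

Run:
```python
from h import *
st();print(delta([*c2w(.045,.165),.062],104.4))
for n in("top","side"): C=cam(n);cv2.imwrite(f"pics/{n}2.png",C[0])
```

```text
{'time_s': 1.95, 'tool_pos': [0.6094, 0.1252, 0.2003], 'tool_rot': [-179.9677, -0.0193, 104.3473], 'force': [-0.5658, 0.8442, -0.1735], 'grip_width': 0.0005, 'qpos': [-34.5298, 16.3186, 25.0142, 90.0102, -7.074, 75.2728, 5.7519]}
(array([ 0.0003, -0.0002,  0.1383]), array([-0.03, -0.02, -0.05]))
```

View pics/side2.png

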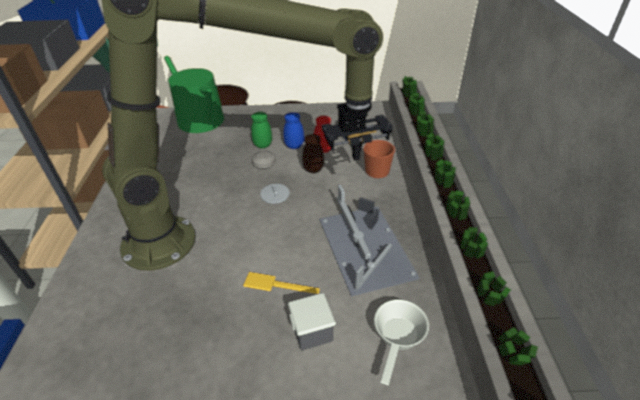

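Emit:
{"api": "servo_tool", "payload": {
  "increments": [
    [[0, 0, 0.04, 0, 0, 0, -1], [0, 0, 0.08, 0, 0, 0, -1], [0, 0, 0.115, 0, 0, 0, -1], [0, 0, 0.138, 0, 0, 0, -1], [0, 0, 0.138, 0, 0, 0, -1]]
  ]
}}

```text
time_s: 2.55
tool_pos: [0.6056, 0.127, 0.0588]
tool_rot: [-179.6, -0.0, 104.6]
force: [-0.3, 0.2, 0.6]
grip_width: 0.0003
```

Run:
```python
from h import *
st()
C=cam("top");cv2.imwrite("pics/t3.png",cv2.resize(C[0][105:225,255:425],None,fx=4.7,fy=4.7))
C=cam("side");cv2.imwrite("pics/s3.png",cv2.resize(C[0][135:260,310:425],None,fx=4.7,fy=4.7))
```

```text
{'time_s': 2.55, 'tool_pos': [0.6056, 0.127, 0.0588], 'tool_rot': [-179.5767, -0.0376, 104.5794], 'force': [-0.2987, 0.2153, 0.5943], 'grip_width': 0.0003, 'qpos': [-33.3231, 23.2445, 23.4634, 98.5122, -10.3861, 60.8179, 8.174]}
```

View pics/t3.png

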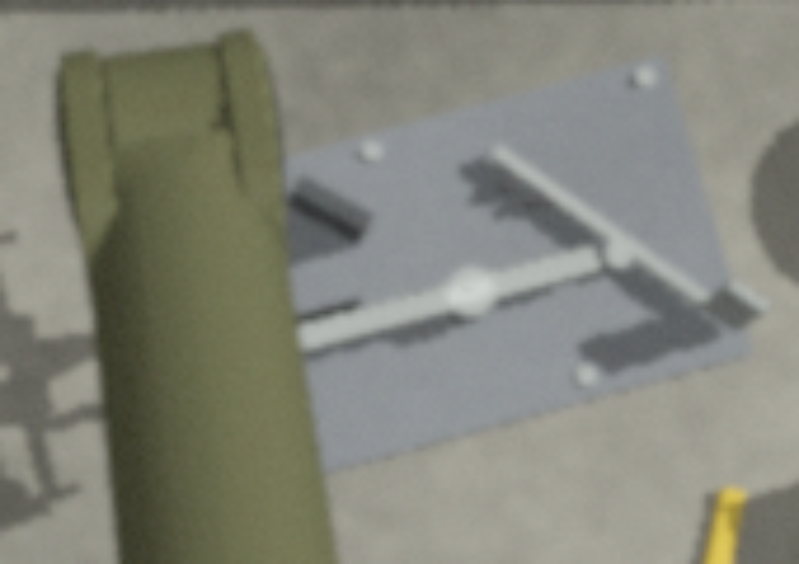

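View pics/s3.png

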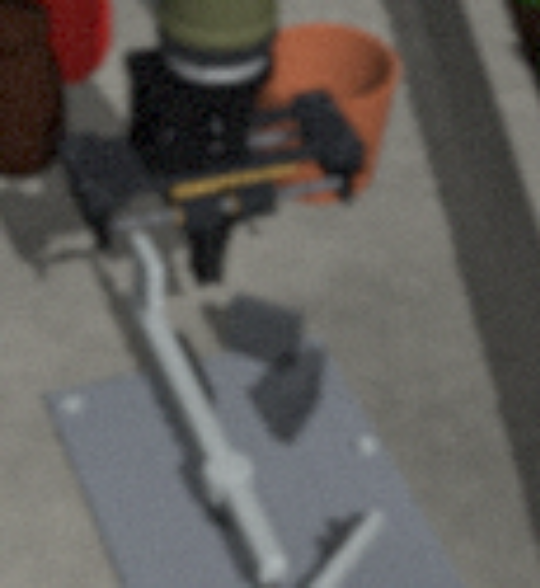

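Emit:
{"api": "servo_tool", "payload": {
  "increments": [
    [[0, -0.003, 0, 0, 0, 0, -1], [0, -0.007, 0, 0, 0, 0, -1], [0, -0.011, 0, 0, 0, 0, -1], [0, -0.015, 0, 0, 0, 0, -1], [0, -0.018, 0, 0, 0, 0, -1], [0, -0.021, 0, 0, 0, 0, -1], [0, -0.023, 0, 0, 0, 0, -1], [0, -0.024, 0, 0, 0, 0, -1]]
  ]
}}

```text
time_s: 3.45
tool_pos: [0.586, 0.1195, 0.0625]
tool_rot: [-180.0, -0.0, 104.4]
force: [-0.2, 0.5, 0.2]
grip_width: 0.0006
```

Run:
```python
from h import *
o=st();p=o["tool_pos"][:2]-O;c,s=np.cos(PHI),np.sin(PHI);print("clamp frame",c*p[0]+s*p[1],-s*p[0]+c*p[1])
```

```text
{'time_s': 3.45, 'tool_pos': [0.586, 0.1195, 0.0625], 'tool_rot': [-179.9978, -0.0048, 104.3944], 'force': [-0.1734, 0.5033, 0.1806], 'grip_width': 0.0006, 'qpos': [-34.0084, 20.361, 23.861, 101.82, -9.3805, 59.7718, 7.6639]}
clamp frame 0.021176278746122552 0.16488237829039734
```

Emit:
{"api": "servo_tool", "payload": {
  "increments": [
    [[0, -0.002, 0, 0, 0, 0, -1], [0, -0.004, 0, 0, 0, 0, -1], [0, -0.006, 0, 0, 0, 0, -1], [0, -0.006, 0, 0, 0, 0, -1]]
  ]
}}

```text
time_s: 3.85
tool_pos: [0.5818, 0.1184, 0.063]
tool_rot: [179.8, 0.0, 104.4]
force: [5.2, 0.4, -2.2]
grip_width: 0.0006
```

Run:
```python
import numpy as np
r,c=.165,.017
for d in (1,2,2.5,3,4,6,8,10,12,14,16,18,20,21):
    a=np.radians(d);print(d,round(r*(np.cos(a)-1)+c*np.sin(a),4),round(-r*np.sin(a)+c*(np.cos(a)-1),4))
```

```text
1 0.0003 -0.0029
2 0.0005 -0.0058
2.5 0.0006 -0.0072
3 0.0007 -0.0087
4 0.0008 -0.0116
6 0.0009 -0.0173
8 0.0008 -0.0231
10 0.0004 -0.0289
12 -0.0001 -0.0347
14 -0.0008 -0.0404
16 -0.0017 -0.0461
18 -0.0028 -0.0518
20 -0.0041 -0.0575
21 -0.0049 -0.0603
```

Emit:
{"api": "servo_tool", "payload": {
  "increments": [
    [[0.0003, -0.003, 0, 0, 0, -1, -1], [0.0008, -0.009, 0, 0, 0, -3, -1], [0.0009, -0.0145, 0, 0, 0, -5, -1], [0.0008, -0.02, 0, 0, 0, -7, -1], [0.0006, -0.026, 0, 0, 0, -9, -1], [0.0002, -0.032, 0, 0, 0, -11, -1], [-0.0005, -0.0375, 0, 0, 0, -13, -1], [-0.0012, -0.043, 0, 0, 0, -15, -1], [-0.002, -0.049, 0, 0, 0, -17, -1], [-0.0035, -0.0545, 0, 0, 0, -19, -1], [-0.0041, -0.0575, 0, 0, 0, -20, -1], [-0.0041, -0.0575, 0, 0, 0, -20, -1]]
  ]
}}

```text
time_s: 5.05
tool_pos: [0.5278, 0.1003, 0.0635]
tool_rot: [179.7, 0.1, 124.4]
force: [5.9, 1.6, -2.8]
grip_width: 0.0007
```

```bash
cat >> h.py <<'E'
def arm(o=None):
    o=o or env.get_obs(); p=o["tool_pos"][:2]-O; y=np.radians(o["tool_rot"][2]); u=np.array([np.cos(y),np.sin(y)]); n=np.array([np.sin(y),-np.cos(y)])
    print("r %.4f c %.4f theta(yaw) %.4f theta(pos) %.4f Fn %.2f Fu %.2f Fz %.2f"%(p@u,p@n,y-np.pi/2-PHI,np.arctan2(p[1],p[0])+np.arcsin(.017/np.hypot(*p))-np.pi/2-PHI,o["force"][:2]@n,o["force"][:2]@u,o["force"][2]))
E
python3 - <<'E'
from h import *
st();arm()
C=cam("side");cv2.imwrite("pics/s4.png",cv2.resize(C[0][135:285,290:425],None,fx=4,fy=4))
E
```

```text
{'time_s': 5.05, 'tool_pos': [0.5278, 0.1003, 0.0635], 'tool_rot': [179.72, 0.0953, 124.4184], 'force': [5.8815, 1.5885, -2.7955], 'grip_width': 0.0007, 'qpos': [-32.9192, 12.7861, 21.5252, 110.5214, -5.555, 57.3843, 25.5148]}
r 0.1647 c 0.0175 theta(yaw) 0.3494 theta(pos) 0.3466 Fn 5.75 Fu -2.01 Fz -2.80
```

View pics/s4.png

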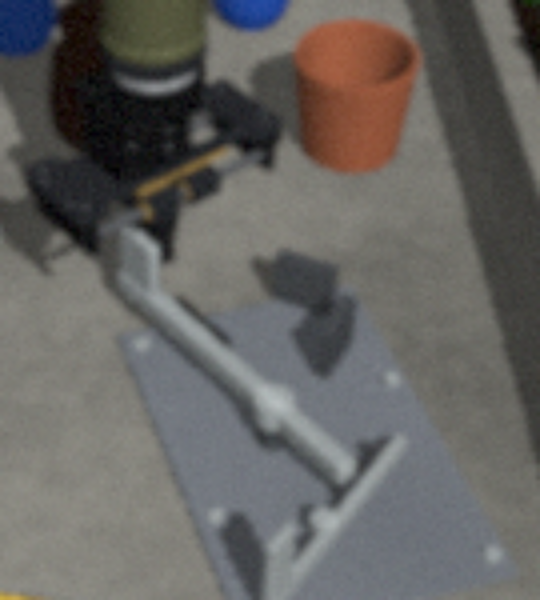

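Emit:
{"api": "servo_tool", "payload": {
  "increments": [
    [[0.0003, -0.003, 0, 0, 0, -1, -1], [0.0005, -0.006, 0, 0, 0, -2, -1], [0.0006, -0.007, 0, 0, 0, -2.5, -1], [0.0006, -0.007, 0, 0, 0, -2.5, -1]]
  ]
}}

```text
time_s: 5.5
tool_pos: [0.522, 0.097, 0.0636]
tool_rot: [179.7, 0.1, 126.9]
force: [6.6, 2.2, -1.5]
grip_width: 0.0005
```

```bash
python3 -c "
from h import *
arm()"
```

```text
r 0.1647 c 0.0181 theta(yaw) 0.3930 theta(pos) 0.3865 Fn 6.61 Fu -2.25 Fz -1.53
```

Emit:
{"api": "servo_tool", "payload": {
  "increments": [
    [[0.0003, -0.003, 0, 0, 0, -1, -1], [0.0003, -0.003, 0, 0, 0, -1, -1]]
  ]
}}

```text
time_s: 5.7
tool_pos: [0.5194, 0.0955, 0.0636]
tool_rot: [179.7, 0.1, 127.9]
force: [6.1, 3.0, -2.3]
grip_width: 0.0007
```

```bash
python3 -c "
from h import *
arm()"
```

```text
r 0.1647 c 0.0179 theta(yaw) 0.4106 theta(pos) 0.4049 Fn 6.63 Fu -1.39 Fz -2.27
```

Emit:
{"api": "servo_tool", "payload": {
  "increments": [
    [[0.0003, -0.003, 0, 0, 0, -1, -1], [0.0003, -0.003, 0, 0, 0, -1, -1]]
  ]
}}

```text
time_s: 5.9
tool_pos: [0.5169, 0.0939, 0.0637]
tool_rot: [179.7, 0.1, 128.9]
force: [6.4, 3.0, -2.4]
grip_width: 0.0004
```

```bash
python3 -c "
from h import *
arm()"
```

```text
r 0.1647 c 0.0179 theta(yaw) 0.4281 theta(pos) 0.4226 Fn 6.85 Fu -1.71 Fz -2.39
```

Emit:
{"api": "servo_tool", "payload": {
  "increments": [
    [[0.0003, -0.003, 0, 0, 0, -1, -1], [0.0003, -0.003, 0, 0, 0, -1, -1]]
  ]
}}

```text
time_s: 6.1
tool_pos: [0.5144, 0.0923, 0.0637]
tool_rot: [179.7, 0.1, 129.9]
force: [6.6, 2.0, -1.8]
grip_width: 0.0004
```

Emit:
{"api": "servo_tool", "payload": {
  "increments": [
    [[0.0003, -0.003, 0, 0, 0, -1, -1], [0.0003, -0.003, 0, 0, 0, -1, -1]]
  ]
}}

```text
time_s: 6.3
tool_pos: [0.512, 0.0906, 0.0637]
tool_rot: [179.7, 0.1, 130.9]
force: [6.8, 2.4, -1.4]
grip_width: 0.0005
```

Emit:
{"api": "servo_tool", "payload": {
  "increments": [
    [[0.0003, -0.003, 0, 0, 0, -1, -1], [0.0003, -0.003, 0, 0, 0, -1, -1]]
  ]
}}

```text
time_s: 6.5
tool_pos: [0.5096, 0.089, 0.0638]
tool_rot: [179.7, 0.1, 131.9]
force: [6.2, 3.0, -1.3]
grip_width: 0.0007
```

Emit:
{"api": "servo_tool", "payload": {
  "increments": [
    [[0.0003, -0.003, 0, 0, 0, -1, -1], [0.0003, -0.003, 0, 0, 0, -1, -1]]
  ]
}}

```text
time_s: 6.7
tool_pos: [0.5072, 0.0872, 0.0638]
tool_rot: [179.7, 0.2, 132.9]
force: [7.1, 1.6, -2.2]
grip_width: 0.0006
```

Emit:
{"api": "servo_tool", "payload": {
  "increments": [
    [[0.0003, -0.003, 0, 0, 0, -1, -1], [0.0003, -0.003, 0, 0, 0, -1, -1]]
  ]
}}

```text
time_s: 6.9
tool_pos: [0.5049, 0.0854, 0.0638]
tool_rot: [179.7, 0.2, 133.9]
force: [7.1, 2.8, -1.6]
grip_width: 0.0006
```

Emit:
{"api": "servo_tool", "payload": {
  "increments": [
    [[0.0003, -0.003, 0, 0, 0, -1, -1], [0.0003, -0.003, 0, 0, 0, -1, -1]]
  ]
}}

```text
time_s: 7.1
tool_pos: [0.5026, 0.0836, 0.0639]
tool_rot: [179.7, 0.2, 134.9]
force: [7.3, 1.6, -1.0]
grip_width: 0.0006
```

Emit:
{"api": "servo_tool", "payload": {
  "increments": [
    [[0.0003, -0.003, 0, 0, 0, -1, -1], [0.0003, -0.003, 0, 0, 0, -1, -1]]
  ]
}}

```text
time_s: 7.3
tool_pos: [0.5003, 0.0817, 0.0639]
tool_rot: [179.7, 0.2, 135.9]
force: [7.0, 2.3, -1.0]
grip_width: 0.0008
```

Emit:
{"api": "servo_tool", "payload": {
  "increments": [
    [[0.0003, -0.003, 0, 0, 0, -1, -1], [0.0003, -0.003, 0, 0, 0, -1, -1]]
  ]
}}

```text
time_s: 7.5
tool_pos: [0.498, 0.0798, 0.0639]
tool_rot: [179.7, 0.2, 136.9]
force: [6.6, 2.9, -1.0]
grip_width: -0.0
```

Emit:
{"api": "servo_tool", "payload": {
  "increments": [
    [[0.0003, -0.003, 0, 0, 0, -1, -1], [0.0003, -0.003, 0, 0, 0, -1, -1]]
  ]
}}

```text
time_s: 7.7
tool_pos: [0.4962, 0.0783, 0.064]
tool_rot: [179.6, 0.2, 137.9]
force: [8.1, 4.4, -2.3]
grip_width: 0.0006
```

Emit:
{"api": "servo_tool", "payload": {
  "increments": [
    [[0.0002, -0.002, 0, 0, 0, -0.7, -1], [0.0002, -0.002, 0, 0, 0, -0.7, -1]]
  ]
}}

```text
time_s: 7.9
tool_pos: [0.495, 0.0772, 0.064]
tool_rot: [179.6, 0.2, 138.6]
force: [8.6, 4.0, -2.4]
grip_width: 0.0001
```

```bash
python3 -c "
from h import *
arm()"
```

```text
r 0.1648 c 0.0184 theta(yaw) 0.5978 theta(pos) 0.5893 Fn 8.73 Fu -3.83 Fz -2.44
```

Emit:
{"api": "servo_tool", "payload": {
  "increments": [
    [[0.0002, -0.002, 0, 0, 0, -0.7, -1], [0.0002, -0.002, 0, 0, 0, -0.7, -1]]
  ]
}}

```text
time_s: 8.1
tool_pos: [0.4935, 0.0759, 0.0641]
tool_rot: [179.6, 0.2, 139.4]
force: [8.2, 4.7, -2.6]
grip_width: 0.0005
```

```bash
python3 -c "
from h import *
arm()"
```

```text
r 0.1648 c 0.0186 theta(yaw) 0.6101 theta(pos) 0.6006 Fn 8.89 Fu -3.21 Fz -2.61
```

Emit:
{"api": "servo_tool", "payload": {
  "increments": [
    [[0.0002, -0.002, 0, 0, 0, -0.7, -1], [0.0002, -0.002, 0, 0, 0, -0.7, -1]]
  ]
}}

```text
time_s: 8.3
tool_pos: [0.492, 0.0745, 0.0641]
tool_rot: [179.6, 0.2, 140.1]
force: [8.1, 5.1, -3.2]
grip_width: 0.0004
```

```bash
python3 -c "
from h import *
arm()"
```

```text
r 0.1648 c 0.0185 theta(yaw) 0.6223 theta(pos) 0.6131 Fn 9.12 Fu -2.97 Fz -3.19
```

Emit:
{"api": "servo_tool", "payload": {
  "increments": [
    [[0.0002, -0.002, 0, 0, 0, -0.7, -1], [0.0002, -0.002, 0, 0, 0, -0.7, -1]]
  ]
}}

```text
time_s: 8.5
tool_pos: [0.4907, 0.0732, 0.0641]
tool_rot: [179.6, 0.2, 140.8]
force: [8.2, 4.2, -2.2]
grip_width: 0.0003
```

```bash
python3 -c "
from h import *
arm()"
```

```text
r 0.1648 c 0.0187 theta(yaw) 0.6346 theta(pos) 0.6244 Fn 8.39 Fu -3.69 Fz -2.18
```

Emit:
{"api": "servo_tool", "payload": {
  "increments": [
    [[0.0002, -0.002, 0, 0, 0, -0.7, -1], [0.0002, -0.002, 0, 0, 0, -0.7, -1]]
  ]
}}

```text
time_s: 8.7
tool_pos: [0.4892, 0.0718, 0.0641]
tool_rot: [179.6, 0.3, 141.5]
force: [8.3, 4.8, -2.5]
grip_width: 0.0004
```

```bash
python3 -c "
from h import *
arm()"
```

```text
r 0.1648 c 0.0186 theta(yaw) 0.6468 theta(pos) 0.6368 Fn 8.90 Fu -3.48 Fz -2.47
```

Emit:
{"api": "servo_tool", "payload": {
  "increments": [
    [[0.0002, -0.002, 0, 0, 0, -0.7, -1], [0.0002, -0.002, 0, 0, 0, -0.7, -1]]
  ]
}}

```text
time_s: 8.9
tool_pos: [0.4879, 0.0704, 0.0641]
tool_rot: [179.6, 0.3, 142.2]
force: [8.1, 4.0, -2.5]
grip_width: 0.0005
```

```bash
python3 -c "
from h import *
arm()"
```

```text
r 0.1648 c 0.0187 theta(yaw) 0.6590 theta(pos) 0.6487 Fn 8.12 Fu -3.99 Fz -2.49
```

Emit:
{"api": "servo_tool", "payload": {
  "increments": [
    [[0.0002, -0.002, 0, 0, 0, -0.7, -1], [0.0002, -0.002, 0, 0, 0, -0.7, -1]]
  ]
}}

```text
time_s: 9.1
tool_pos: [0.4865, 0.069, 0.0642]
tool_rot: [179.6, 0.3, 142.9]
force: [8.0, 5.2, -3.4]
grip_width: 0.0004
```

```bash
python3 -c "
from h import *
arm()"
```

```text
r 0.1648 c 0.0188 theta(yaw) 0.6712 theta(pos) 0.6600 Fn 9.00 Fu -3.23 Fz -3.40
```

Emit:
{"api": "servo_tool", "payload": {
  "increments": [
    [[0.0002, -0.002, 0, 0, 0, -0.7, -1], [0.0002, -0.002, 0, 0, 0, -0.7, -1]]
  ]
}}

```text
time_s: 9.3
tool_pos: [0.4851, 0.0675, 0.0641]
tool_rot: [179.6, 0.3, 143.6]
force: [8.2, 4.5, -2.6]
grip_width: 0.0006
```

```bash
python3 -c "
from h import *
arm()"
```

```text
r 0.1648 c 0.0189 theta(yaw) 0.6835 theta(pos) 0.6722 Fn 8.51 Fu -3.91 Fz -2.63
```

Emit:
{"api": "servo_tool", "payload": {
  "increments": [
    [[0.0002, -0.002, 0, 0, 0, -0.7, -1], [0.0002, -0.002, 0, 0, 0, -0.7, -1]]
  ]
}}

```text
time_s: 9.5
tool_pos: [0.4838, 0.066, 0.0641]
tool_rot: [179.6, 0.3, 144.3]
force: [7.7, 3.9, -2.7]
grip_width: 0.0007
```

```bash
python3 -c "
from h import *
arm()
f,K,R,t=cam('side');cv2.imwrite('pics/s5.png',cv2.resize(f[175:300,310:425],None,fx=4.7,fy=4.7,interpolation=cv2.INTER_CUBIC))"
```

```text
r 0.1648 c 0.0188 theta(yaw) 0.6957 theta(pos) 0.6846 Fn 7.67 Fu -4.01 Fz -2.66
```

View pics/s5.png

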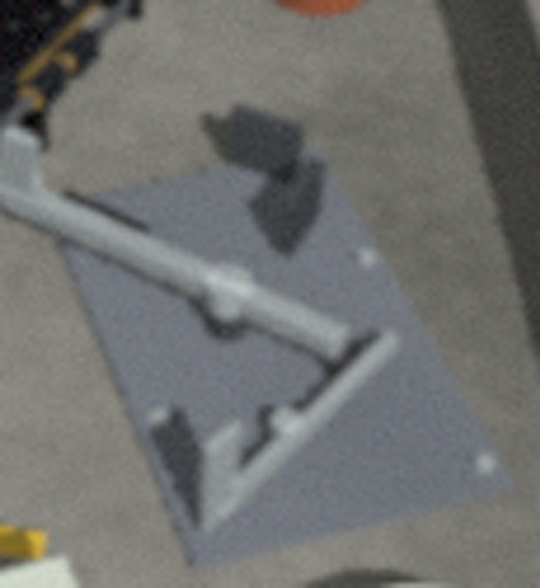

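Emit:
{"api": "servo_tool", "payload": {
  "increments": [
    [[0.0002, -0.002, 0, 0, 0, -0.7, -1], [0.0002, -0.002, 0, 0, 0, -0.7, -1]]
  ]
}}

```text
time_s: 9.75
tool_pos: [0.4823, 0.0644, 0.0641]
tool_rot: [179.6, 0.3, 145.0]
force: [8.3, 4.7, -2.2]
grip_width: 0.0004
```

```bash
python3 -c "
from h import *
arm()"
```

```text
r 0.1648 c 0.0186 theta(yaw) 0.7078 theta(pos) 0.6980 Fn 8.59 Fu -4.09 Fz -2.21
```

Emit:
{"api": "servo_tool", "payload": {
  "increments": [
    [[0.0002, -0.002, 0, 0, 0, -0.7, -1], [0.0002, -0.002, 0, 0, 0, -0.7, -1]]
  ]
}}

```text
time_s: 9.95
tool_pos: [0.4808, 0.0627, 0.0641]
tool_rot: [179.6, 0.3, 145.7]
force: [7.6, 4.9, -1.6]
grip_width: 0.0004
```

```bash
python3 -c "
from h import *
arm()"
```

```text
r 0.1648 c 0.0184 theta(yaw) 0.7200 theta(pos) 0.7114 Fn 8.32 Fu -3.47 Fz -1.55
```

Emit:
{"api": "servo_tool", "payload": {
  "increments": [
    [[0.0002, -0.002, 0, 0, 0, -0.7, -1], [0.0002, -0.002, 0, 0, 0, -0.7, -1]]
  ]
}}

```text
time_s: 10.15
tool_pos: [0.4795, 0.0611, 0.0641]
tool_rot: [179.6, 0.3, 146.3]
force: [8.0, 2.8, -1.0]
grip_width: 0.0007
```

```bash
python3 -c "
from h import *
arm()"
```

```text
r 0.1648 c 0.0184 theta(yaw) 0.7322 theta(pos) 0.7235 Fn 6.77 Fu -5.05 Fz -1.00
```

Emit:
{"api": "servo_tool", "payload": {
  "increments": [
    [[0.0001, -0.0015, 0, 0, 0, -0.5, -1], [0.0001, -0.0015, 0, 0, 0, -0.5, -1]]
  ]
}}

```text
time_s: 10.35
tool_pos: [0.4786, 0.06, 0.0641]
tool_rot: [179.6, 0.3, 146.9]
force: [7.1, 3.4, -1.4]
grip_width: 0.0002
```

```bash
python3 -c "
from h import *
arm()
f,K,R,t=cam('side');cv2.imwrite('pics/s6.png',cv2.resize(f[175:300,310:425],None,fx=4.7,fy=4.7,interpolation=cv2.INTER_CUBIC))
arm()"
```

```text
r 0.1648 c 0.0184 theta(yaw) 0.7409 theta(pos) 0.7323 Fn 6.75 Fu -4.04 Fz -1.37
r 0.1647 c 0.0184 theta(yaw) 0.7407 theta(pos) 0.7322 Fn 8.22 Fu -3.77 Fz -1.16
```

View pics/s6.png

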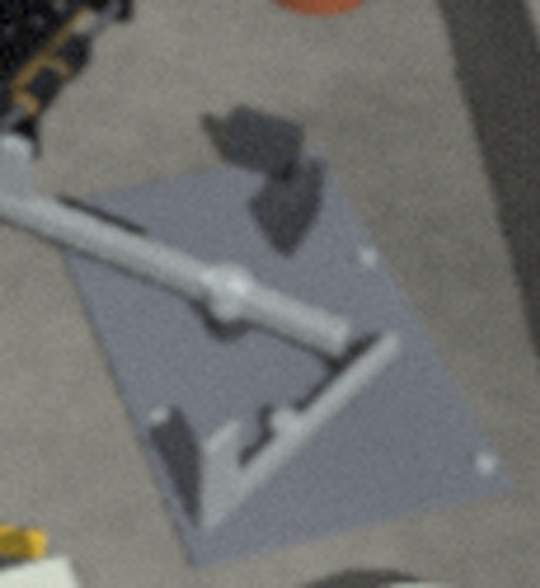

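Emit:
{"api": "servo_tool", "payload": {
  "increments": [
    [[0.0002, -0.002, 0, 0, 0, -0.7, -1], [0.0002, -0.002, 0, 0, 0, -0.7, -1]]
  ]
}}

```text
time_s: 10.6
tool_pos: [0.4774, 0.0584, 0.0641]
tool_rot: [179.6, 0.3, 147.6]
force: [7.7, 3.6, -0.6]
grip_width: 0.0003
```

```bash
python3 -c "
from h import *
arm()"
```

```text
r 0.1647 c 0.0184 theta(yaw) 0.7531 theta(pos) 0.7448 Fn 7.13 Fu -4.59 Fz -0.61
```

Emit:
{"api": "servo_tool", "payload": {
  "increments": [
    [[0.0002, -0.002, 0, 0, 0, -0.7, -1], [0.0002, -0.002, 0, 0, 0, -0.7, -1]]
  ]
}}

```text
time_s: 10.8
tool_pos: [0.4761, 0.0569, 0.0641]
tool_rot: [179.6, 0.3, 148.3]
force: [7.5, 4.5, -0.9]
grip_width: 0.0003
```

```bash
python3 -c "
from h import *
arm()"
```

```text
r 0.1647 c 0.0184 theta(yaw) 0.7654 theta(pos) 0.7567 Fn 7.76 Fu -3.98 Fz -0.87
```

Emit:
{"api": "servo_tool", "payload": {
  "increments": [
    [[0.0002, -0.002, 0, 0, 0, -0.7, -1], [0.0002, -0.002, 0, 0, 0, -0.7, -1]]
  ]
}}

```text
time_s: 11.0
tool_pos: [0.4749, 0.0553, 0.0642]
tool_rot: [179.6, 0.3, 149.0]
force: [6.6, 3.7, -1.2]
grip_width: 0.0006
```

```bash
python3 -c "
from h import *
arm()"
```

```text
r 0.1647 c 0.0185 theta(yaw) 0.7776 theta(pos) 0.7686 Fn 6.60 Fu -3.73 Fz -1.17
```

Emit:
{"api": "servo_tool", "payload": {
  "increments": [
    [[0.0002, -0.002, 0, 0, 0, -0.7, -1], [0.0002, -0.002, 0, 0, 0, -0.7, -1]]
  ]
}}

```text
time_s: 11.2
tool_pos: [0.4736, 0.0537, 0.0641]
tool_rot: [179.6, 0.3, 149.7]
force: [7.3, 4.3, -1.2]
grip_width: 0.0006
```

```bash
python3 -c "
from h import *
arm()"
```

```text
r 0.1648 c 0.0185 theta(yaw) 0.7899 theta(pos) 0.7810 Fn 7.46 Fu -4.13 Fz -1.18
```

Emit:
{"api": "servo_tool", "payload": {
  "increments": [
    [[0.0002, -0.002, 0, 0, 0, -0.7, -1], [0.0002, -0.002, 0, 0, 0, -0.7, -1]]
  ]
}}

```text
time_s: 11.4
tool_pos: [0.4725, 0.0521, 0.0641]
tool_rot: [179.6, 0.3, 150.4]
force: [7.3, 3.0, -1.4]
grip_width: 0.0007
```

```bash
python3 -c "
from h import *
arm()"
```

```text
r 0.1648 c 0.0185 theta(yaw) 0.8021 theta(pos) 0.7930 Fn 6.24 Fu -4.90 Fz -1.43
```

Emit:
{"api": "servo_tool", "payload": {
  "increments": [
    [[0.0002, -0.002, 0, 0, 0, -0.7, -1], [0.0002, -0.002, 0, 0, 0, -0.7, -1]]
  ]
}}

```text
time_s: 11.6
tool_pos: [0.4712, 0.0503, 0.0641]
tool_rot: [179.7, 0.3, 151.1]
force: [8.0, 4.0, -0.8]
grip_width: 0.0007
```

```bash
python3 -c "
from h import *
arm()"
```

```text
r 0.1647 c 0.0184 theta(yaw) 0.8143 theta(pos) 0.8058 Fn 7.37 Fu -5.07 Fz -0.79
```

Emit:
{"api": "servo_tool", "payload": {
  "increments": [
    [[0.0002, -0.002, 0, 0, 0, -0.7, -1], [0.0002, -0.002, 0, 0, 0, -0.7, -1]]
  ]
}}

```text
time_s: 11.8
tool_pos: [0.4702, 0.0488, 0.0641]
tool_rot: [179.7, 0.3, 151.7]
force: [7.4, 5.1, -1.6]
grip_width: 0.0007
```

```bash
python3 -c "
from h import *
arm()
f,K,R,t=cam('side');cv2.imwrite('pics/s7.png',cv2.resize(f[175:300,310:425],None,fx=4.7,fy=4.7,interpolation=cv2.INTER_CUBIC))
arm()"
```

```text
r 0.1647 c 0.0185 theta(yaw) 0.8264 theta(pos) 0.8172 Fn 8.04 Fu -4.13 Fz -1.59
r 0.1647 c 0.0187 theta(yaw) 0.8264 theta(pos) 0.8163 Fn 8.12 Fu -4.28 Fz -1.05
```

View pics/s7.png

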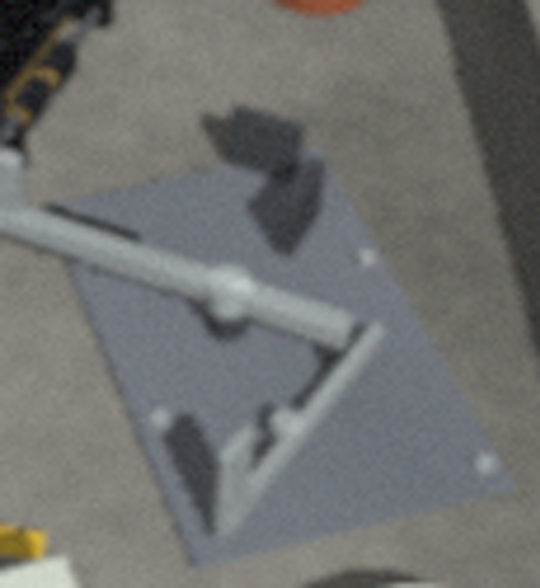

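Emit:
{"api": "servo_tool", "payload": {
  "increments": [
    [[0.0001, -0.0015, 0, 0, 0, -0.5, -1], [0.0001, -0.0015, 0, 0, 0, -0.5, -1]]
  ]
}}

```text
time_s: 12.05
tool_pos: [0.4694, 0.0476, 0.0642]
tool_rot: [179.6, 0.3, 152.3]
force: [8.1, 4.2, -0.9]
grip_width: 0.0004
```

```bash
python3 -c "
from h import *
arm()"
```

```text
r 0.1647 c 0.0186 theta(yaw) 0.8353 theta(pos) 0.8254 Fn 7.51 Fu -5.20 Fz -0.87
```

Emit:
{"api": "servo_tool", "payload": {
  "increments": [
    [[0, 0.0015, 0, 0, 0, 0, -1], [0, 0.003, 0, 0, 0, 0, -1], [0, 0.005, 0, 0, 0, 0, -1], [0, 0.005, 0, 0, 0, 0, -1]]
  ]
}}

```text
time_s: 12.45
tool_pos: [0.4695, 0.0509, 0.0634]
tool_rot: [179.9, 0.1, 152.2]
force: [3.6, 2.5, 3.5]
grip_width: 0.0005
```

```bash
python3 -c "
from h import *
arm()"
```

```text
r 0.1661 c 0.0215 theta(yaw) 0.8348 theta(pos) 0.8078 Fn 3.91 Fu -1.98 Fz 3.48
```

Emit:
{"api": "servo_tool", "payload": {
  "increments": [
    [[0, 0.0015, 0, 0, 0, 0, -1], [0, 0.003, 0, 0, 0, 0, -1], [0, 0.003, 0, 0, 0, 0, -1]]
  ]
}}

```text
time_s: 12.75
tool_pos: [0.4687, 0.0525, 0.062]
tool_rot: [-179.9, -0.1, 152.2]
force: [0.8, 1.0, 0.3]
grip_width: 0.0002
```

```bash
python3 -c "
from h import *
arm()"
```

```text
r 0.1676 c 0.0224 theta(yaw) 0.8341 theta(pos) 0.8021 Fn 1.28 Fu -0.27 Fz 0.29
```

Emit:
{"api": "servo_tool", "payload": {
  "increments": [
    [[0, 0.003, 0, 0, 0, 0, -1], [0, 0.005, 0, 0, 0, 0, -1], [0, 0.006, 0, 0, 0, 0, -1]]
  ]
}}

```text
time_s: 13.05
tool_pos: [0.4721, 0.058, 0.0622]
tool_rot: [-179.9, -0.0, 152.2]
force: [-0.9, -0.1, -0.2]
grip_width: 0.0004
```

```bash
python3 -c "
from h import *
arm();C=cam('side');f=C[0];cv2.imwrite('pics/s8.png',cv2.resize(f[175:300,280:425],None,fx=4.7,fy=4.7,interpolation=cv2.INTER_CUBIC))
arm()"
```

```text
r 0.1672 c 0.0289 theta(yaw) 0.8343 theta(pos) 0.7637 Fn -0.49 Fu 0.80 Fz -0.21
r 0.1671 c 0.0291 theta(yaw) 0.8344 theta(pos) 0.7625 Fn -0.46 Fu 0.03 Fz -0.57
```

View pics/s8.png

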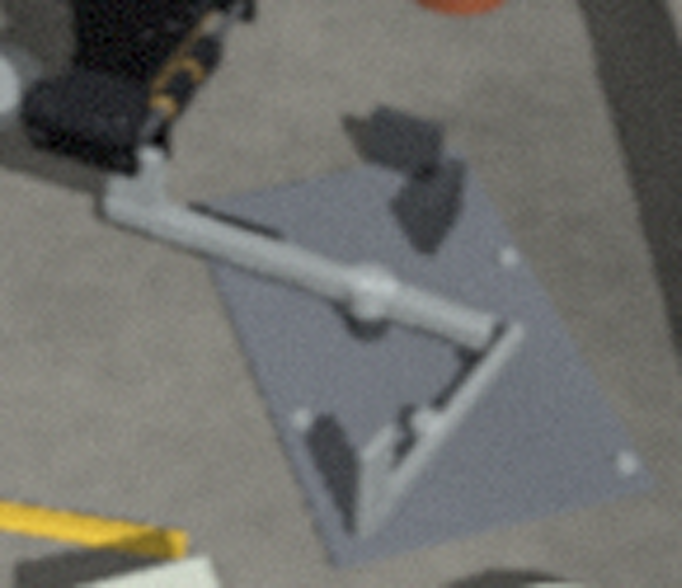

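Emit:
{"api": "servo_tool", "payload": {
  "increments": [
    [[0, 0.004, -0.03, 0, 0, 0, -1], [0, 0.006, -0.07, 0, 0, 0, -1], [0, 0.006, -0.11, 0, 0, 0, -1], [0, 0.006, -0.15, 0, 0, 0, -1], [0, 0.006, -0.17, 0, 0, 0, -1], [0, 0.006, -0.17, 0, 0, 0, -1]]
  ]
}}

```text
time_s: 13.7
tool_pos: [0.4772, 0.0636, 0.236]
tool_rot: [179.7, 0.3, 152.2]
force: [0.7, 0.3, 0.1]
grip_width: 0.0007
```

```bash
python3 -c "
from h import *
st();print(delta([.480,.3445,.225],120),delta([.480,.3445,.107],120),c2w(.042,.1))"
```

```text
{'time_s': 13.7, 'tool_pos': [0.4772, 0.0636, 0.236], 'tool_rot': [179.7401, 0.2506, 152.1893], 'force': [0.6986, 0.2826, 0.1261], 'grip_width': 0.0007, 'qpos': [-31.1576, -3.6547, 19.6735, 105.9941, 1.2182, 77.0921, 50.4042]}
(array([0.1286, 0.2497, 0.0115]), array([ 0.32,  0.17, 32.19])) (array([0.1292, 0.2492, 0.1295]), array([ 0.32,  0.17, 32.19])) [0.6223115  0.06180329]
```

Emit:
{"api": "servo_tool", "payload": {
  "increments": [
    [[0.02, 0.035, 0, 0, 0, 4, 1], [0.04, 0.075, 0, 0, 0, 10, 1], [0.06, 0.115, 0, 0, 0, 15, 1], [0.08, 0.155, 0, 0, 0, 20, 1], [0.1, 0.195, 0.005, 0, 0, 25, 1], [0.12, 0.235, 0.01, 0, 0, 30, 1], [0.129, 0.25, 0.012, 0, 0, 32.2, 1], [0.129, 0.25, 0.012, 0, 0, 32.2, 1], [0.129, 0.25, 0.012, 0, 0, 32.2, 1]]
  ]
}}

```text
time_s: 14.6
tool_pos: [0.4776, 0.3434, 0.219]
tool_rot: [-179.8, 0.1, 120.0]
force: [-0.9, -1.5, 0.5]
grip_width: 0.0644
```

```bash
python3 -c "
from h import *
st();print(delta([.480,.3445,.107],120))
for n in('side','top'):
  C=cam(n);cv2.imwrite(f'pics/{n}9.png',C[0])"
```

```text
{'time_s': 14.6, 'tool_pos': [0.4776, 0.3434, 0.219], 'tool_rot': [-179.8381, 0.0857, 120.0327], 'force': [-0.914, -1.5406, 0.5229], 'grip_width': 0.0644, 'qpos': [-45.0777, 10.9957, 7.73, 92.7802, -1.446, 76.4975, -7.1134]}
(array([-1.00e-04,  3.00e-03,  1.12e-01]), array([-0.16,  0.09,  0.03]))
```

View pics/side9.png

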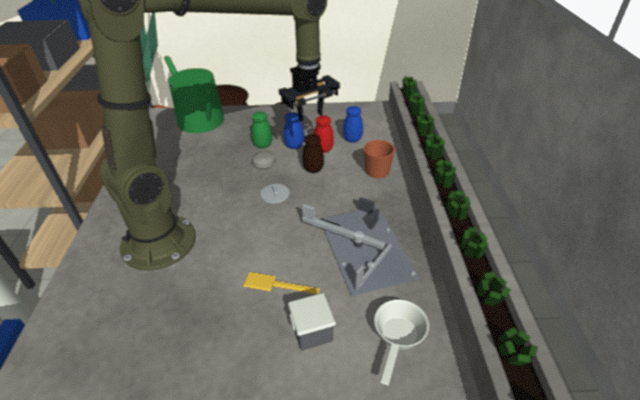

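View pics/top9.png

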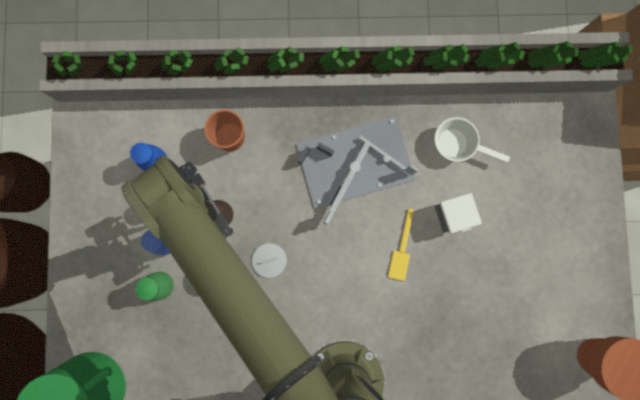

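Emit:
{"api": "servo_tool", "payload": {
  "increments": [
    [[0, 0, 0, 0, 0, 0, 1], [0, 0, 0.0, 0, 0, 0, 1], [0, 0.001, 0.025, 0, 0, 0, 1], [0, 0.001, 0.05, 0, 0, 0, 1], [0, 0.001, 0.075, 0, 0, 0, 1], [0, 0.001, 0.1, 0, 0, 0, 1], [0, 0.001, 0.114, 0, 0, 0, 1], [0, 0.001, 0.116, 0, 0, 0, 1], [0, 0.001, 0.116, 0, 0, 0, 1]]
  ]
}}

```text
time_s: 15.6
tool_pos: [0.4791, 0.3451, 0.1051]
tool_rot: [180.0, -0.0, 120.0]
force: [0.4, -0.6, 0.4]
grip_width: 0.0869
```

```bash
python3 -c "
from h import *
st()
C=cam('side');cv2.imwrite('pics/s10.png',cv2.resize(C[0][70:190,250:370],None,fx=5,fy=5))"
```

```text
{'time_s': 15.6, 'tool_pos': [0.4791, 0.3451, 0.1051], 'tool_rot': [179.9643, -0.0051, 119.9745], 'force': [0.4159, -0.6374, 0.3879], 'grip_width': 0.0869, 'qpos': [-44.6872, 15.9306, 7.4036, 100.3338, -2.2586, 63.8434, -6.5956]}
```

View pics/s10.png

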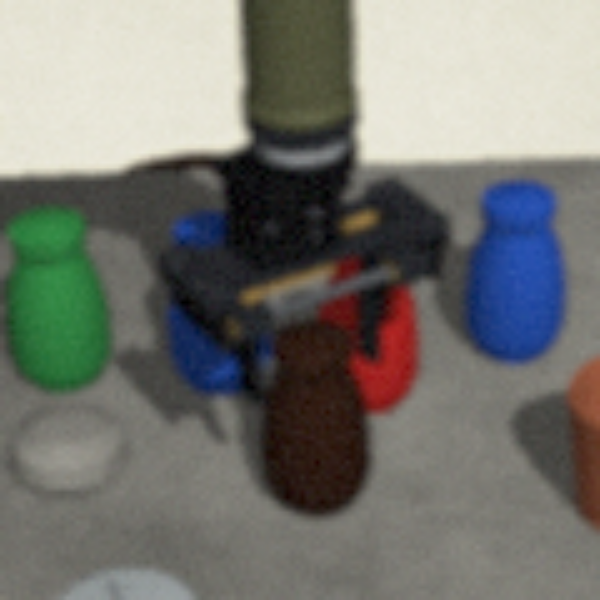

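```bash
python3 -c "
from h import *
o=env.get_obs()['tool_pos']
C=cam('side')
y=np.radians(120);n=np.array([np.sin(y),-np.cos(y),0])
for p in (o,o+[0,0,.019],o+.0435*n,o-.0435*n): print((proj(C,p)-[250,70])*5)
for z in(.14,.126,.0): print(z,(proj(C,[.480,.3445,z])-[250,70])*5)
T=cam('top');print(-C[2].T@C[3],-T[2].T@T[3])"
```

```text
[311.39437684 371.09534025]
[310.53976285 348.31931499]
[363.75186172 352.21566921]
[257.85976861 390.39947213]
0.14 [310.63157157 330.58080544]
0.126 [311.26668971 347.63266413]
0.0 [316.64608701 492.06047626]
[ 0.48543802 -0.91331317  0.94895543] [0.3766319  0.10268936 1.35465744]
```

Emit:
{"api": "servo_tool", "payload": {
  "increments": [
    [[0, 0, 0, 0, 0, 0, -1], [0, 0, 0, 0, 0, 0, -1], [0, 0, 0, 0, 0, 0, -1], [0, 0, 0, 0, 0, 0, -1], [0, 0, 0, 0, 0, 0, -1], [0, 0, 0, 0, 0, 0, -1]]
  ],
  "squeeze": 25
}}

```text
time_s: 16.35
tool_pos: [0.4794, 0.3456, 0.105]
tool_rot: [179.9, -0.0, 120.0]
force: [2.0, 0.3, 0.6]
grip_width: 0.0569
```

Emit:
{"api": "servo_tool", "payload": {
  "increments": [
    [[0, 0, 0, 0, 0, 0, -1], [0, 0, 0, 0, 0, 0, -1], [0, 0, -0.01, 0, 0, 0, -1], [0, 0, -0.03, 0, 0, 0, -1], [0, 0, -0.06, 0, 0, 0, -1], [0, 0, -0.08, 0, 0, 0, -1], [0, 0, -0.09, 0, 0, 0, -1], [0, 0, -0.09, 0, 0, 0, -1]]
  ]
}}

```text
time_s: 17.15
tool_pos: [0.4787, 0.3451, 0.1953]
tool_rot: [180.0, -0.0, 120.0]
force: [1.0, -0.7, -5.1]
grip_width: 0.0568
```

```bash
python3 -c "
from h import *
st()
for n in('side','top'):
  C=cam(n);cv2.imwrite(f'pics/{n}11.png',C[0])
print(c2w(.030,.1),delta([*c2w(.030,.1),.195],110))"
```

```text
{'time_s': 17.15, 'tool_pos': [0.4787, 0.3451, 0.1953], 'tool_rot': [179.9694, -0.0117, 119.9945], 'force': [1.002, -0.6535, -5.1238], 'grip_width': 0.0568, 'qpos': [-45.0119, 11.8281, 7.6534, 94.5402, -1.6377, 73.7085, -7.066]}
[0.61068851 0.05881901] (array([-0.3139, -0.0277, -0.0017]), array([-0.16,  0.04, 10.  ]))
```

View pics/side11.png

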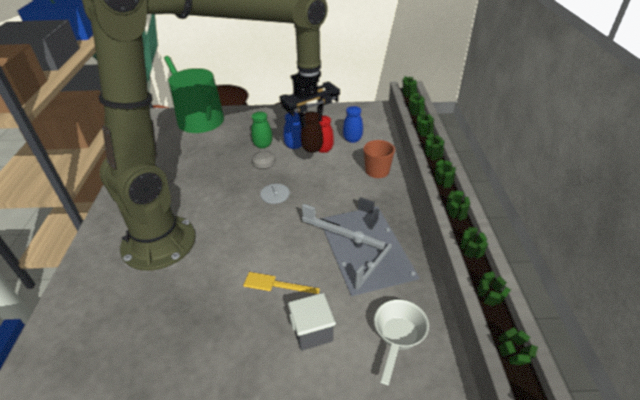

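Emit:
{"api": "servo_tool", "payload": {
  "increments": [
    [[-0.02, -0.002, -0.005, 0, 0, 1, -1], [-0.05, -0.005, -0.015, 0, 0, 2, -1], [-0.085, -0.008, -0.02, 0, 0, 3, -1], [-0.12, -0.011, -0.02, 0, 0, 4, -1], [-0.155, -0.014, -0.02, 0, 0, 5, -1], [-0.19, -0.017, -0.02, 0, 0, 6, -1], [-0.225, -0.02, -0.02, 0, 0, 7, -1], [-0.255, -0.0225, -0.02, 0, 0, 8, -1], [-0.28, -0.025, -0.02, 0, 0, 9, -1], [-0.3, -0.0265, -0.02, 0, 0, 9.5, -1], [-0.31, -0.0275, -0.02, 0, 0, 10, -1], [-0.314, -0.028, -0.02, 0, 0, 10, -1], [-0.314, -0.028, -0.02, 0, 0, 10, -1], [-0.314, -0.028, -0.02, 0, 0, 10, -1]]
  ]
}}

```text
time_s: 18.65
tool_pos: [0.611, 0.0612, 0.2144]
tool_rot: [-180.0, -0.1, 110.1]
force: [1.5, 0.2, -6.0]
grip_width: 0.0571
```

```bash
python3 -c "
from h import *
st()
for n in('side','top'):
  C=cam(n);cv2.imwrite(f'pics/{n}12.png',C[0])
C=cam('side');cv2.imwrite('pics/s12.png',cv2.resize(C[0][120:270,290:425],None,fx=4,fy=4))
print(delta([*c2w(.030,.1),.112],110))"
```

```text
{'time_s': 18.65, 'tool_pos': [0.611, 0.0612, 0.2144], 'tool_rot': [-179.994, -0.0789, 110.1378], 'force': [1.5493, 0.2126, -5.9987], 'grip_width': 0.0571, 'qpos': [-25.1377, 14.5076, 20.3909, 89.9655, -5.2273, 76.4814, 16.0195]}
(array([-0.0017, -0.0011,  0.1026]), array([ 0.01, -0.04,  0.12]))
```

View pics/s12.png

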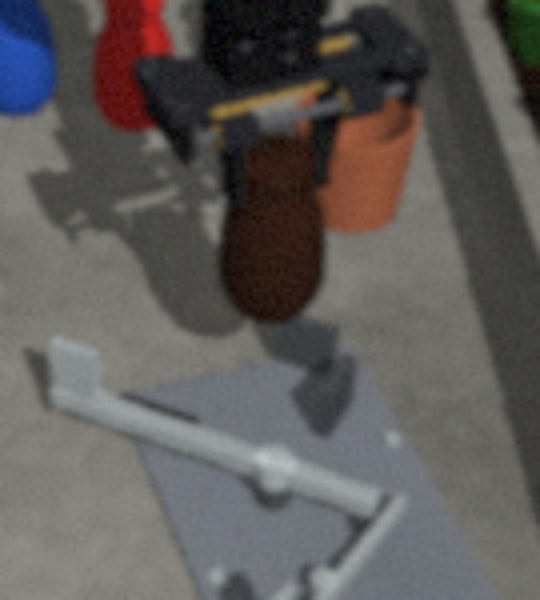

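View pics/top12.png

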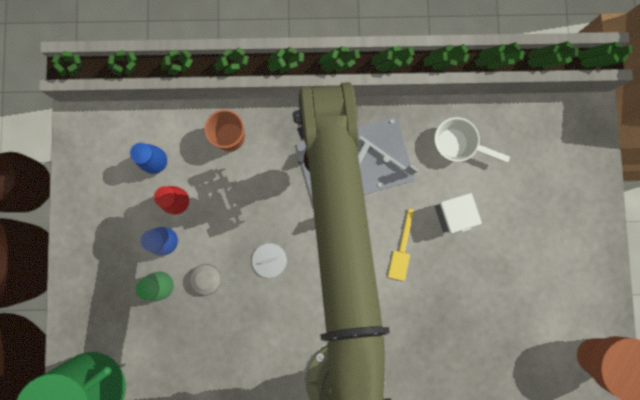

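```bash
python3 -c "
from h import *
T=cam('top');k=4.7
c,s=np.cos(PHI),np.sin(PHI)
for a,b in((213,272),(360,237),(250,203),(305,182),(368,215)):
  p=onz(T,a/k+255,b/k+105,.052)[:2]-O;print(a,b,(c*p[0]+s*p[1])*1000,(-s*p[0]+c*p[1])*1000)"
```

```text
213 272 51.96060379498387 148.22704995684552
360 237 48.598192167978425 56.20664051861224
250 203 86.89004846603196 115.01303604219018
305 182 90.37629286048754 79.15458754501259
368 215 60.35837726012852 47.752873798544776
```

Emit:
{"api": "servo_tool", "payload": {
  "increments": [
    [[-0.001, -0.001, 0.02, 0, 0, 0, -1], [-0.001, -0.001, 0.045, 0, 0, 0, -1], [-0.001, -0.001, 0.065, 0, 0, 0, -1], [-0.001, -0.001, 0.08, 0, 0, 0, -1], [-0.001, -0.001, 0.09, 0, 0, 0, -1], [-0.001, -0.001, 0.096, 0, 0, 0, -1], [-0.001, -0.001, 0.097, 0, 0, 0, -1]]
  ]
}}

```text
time_s: 19.55
tool_pos: [0.6108, 0.058, 0.1173]
tool_rot: [-180.0, -0.0, 110.0]
force: [0.1, -0.3, -4.6]
grip_width: 0.0567
```

```bash
python3 -c "
from h import *
st();print(delta([*c2w(.030,.1),.112],110))"
```

```text
{'time_s': 19.55, 'tool_pos': [0.6108, 0.058, 0.1173], 'tool_rot': [-179.9823, -0.0029, 110.0021], 'force': [0.0714, -0.2515, -4.5728], 'grip_width': 0.0567, 'qpos': [-24.3933, 18.4865, 19.9123, 96.656, -6.7839, 66.0613, 17.3342]}
(array([0.0008, 0.0002, 0.0053]), array([-0.02, -0.  ,  0.  ]))
```

Emit:
{"api": "servo_tool", "payload": {
  "increments": [
    [[0.001, 0, 0.002, 0, 0, 0, -1], [0.001, 0.002, 0.004, 0, 0, 0, -1], [0, 0.005, 0.004, 0, 0, 0, -1], [0, 0.007, 0.004, 0, 0, 0, -1], [0, 0.008, 0.004, 0, 0, 0, -1], [0, 0.008, 0.004, 0, 0, 0, -1]]
  ]
}}

```text
time_s: 20.15
tool_pos: [0.6187, 0.0608, 0.1137]
tool_rot: [180.0, 0.0, 110.0]
force: [-0.6, 0.2, -6.0]
grip_width: 0.0568
```

Emit:
{"api": "servo_tool", "payload": {
  "increments": [
    [[0, 0.001, 0, 0, 0, 0, -1], [0, 0.002, 0, 0, 0, 0, -1], [0, 0.002, 0, 0, 0, 0, -1]]
  ]
}}

```text
time_s: 20.45
tool_pos: [0.6204, 0.0614, 0.1136]
tool_rot: [180.0, -0.0, 110.0]
force: [-0.6, 0.7, -4.9]
grip_width: 0.0567
```

Emit:
{"api": "servo_tool", "payload": {
  "increments": [
    [[0, 0.001, 0, 0, 0, 0, -1], [-0.0002, 0.002, 0, 0, 0, 0, -1], [-0.0002, 0.002, 0, 0, 0, 0, -1]]
  ]
}}

```text
time_s: 20.75
tool_pos: [0.6219, 0.0615, 0.1134]
tool_rot: [-179.9, 0.0, 110.0]
force: [-0.5, -0.9, -4.8]
grip_width: 0.0568
```

Emit:
{"api": "servo_tool", "payload": {
  "increments": [
    [[0, 0.001, 0, 0, 0, 0, -1], [-0.0002, 0.002, 0, 0, 0, 0, -1], [-0.0002, 0.002, 0, 0, 0, 0, -1]]
  ]
}}

```text
time_s: 21.05
tool_pos: [0.6233, 0.0617, 0.1132]
tool_rot: [-179.9, 0.0, 110.0]
force: [-3.5, -2.3, -4.3]
grip_width: 0.0567
```

Emit:
{"api": "servo_tool", "payload": {
  "increments": [
    [[-0.0005, 0.0005, 0.001, 0, 0, 0, -1], [-0.001, 0.001, 0.002, 0, 0, 0, -1], [-0.001, 0.001, 0.002, 0, 0, 0, -1]]
  ]
}}

```text
time_s: 21.35
tool_pos: [0.6239, 0.061, 0.1116]
tool_rot: [-179.8, -0.0, 110.0]
force: [-6.5, -1.9, -0.7]
grip_width: 0.0572
```

Emit:
{"api": "servo_tool", "payload": {
  "increments": [
    [[0, -0.0005, 0.0005, 0, 0, 0, -1], [0, -0.001, 0.0005, 0, 0, 0, -1], [0, -0.001, 0.0005, 0, 0, 0, 0.5], [0, -0.001, 0.0005, 0, 0, 0, 1], [0, -0.001, 0.0005, 0, 0, 0, 1], [0, -0.001, 0.0005, 0, 0, 0, 1], [0, -0.001, 0.0005, 0, 0, 0, 1]]
  ]
}}

```text
time_s: 22.05
tool_pos: [0.6251, 0.0617, 0.1116]
tool_rot: [179.9, 0.0, 110.0]
force: [0.2, 0.2, 0.9]
grip_width: 0.0845
```

```bash
python3 -c "
from h import *
st()
C=cam('side');cv2.imwrite('pics/s13.png',cv2.resize(C[0][120:270,290:425],None,fx=4,fy=4))"
```

```text
{'time_s': 22.05, 'tool_pos': [0.6251, 0.0617, 0.1116], 'tool_rot': [179.9152, 0.0046, 110.008], 'force': [0.2258, 0.1615, 0.8527], 'grip_width': 0.0845, 'qpos': [-24.0839, 20.4159, 19.7559, 94.9016, -7.4406, 65.8901, 17.5707]}
```

View pics/s13.png

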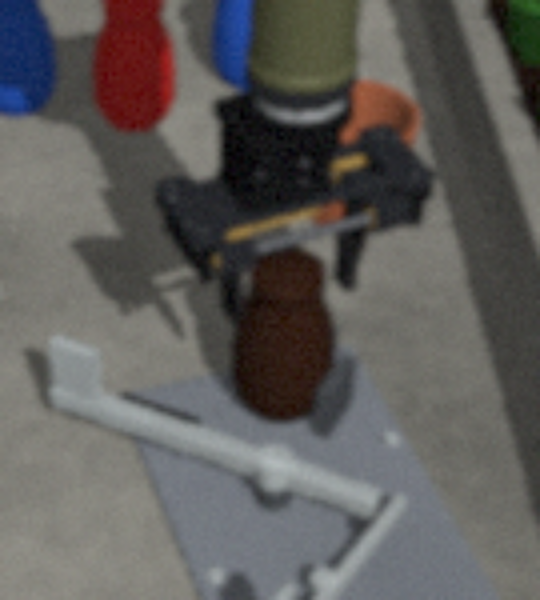

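Emit:
{"api": "servo_tool", "payload": {
  "increments": [
    [[0, 0, -0.01, 0, 0, 0, 1], [0, 0, -0.04, 0, 0, 0, 1], [0, 0, -0.075, 0, 0, 0, 1], [0, 0, -0.105, 0, 0, 0, 1], [0, 0, -0.115, 0, 0, 0, 1], [0, 0, -0.115, 0, 0, 0, 1]]
  ]
}}

```text
time_s: 22.7
tool_pos: [0.6256, 0.0614, 0.2284]
tool_rot: [179.8, 0.0, 110.0]
force: [-0.6, 0.9, -0.0]
grip_width: 0.087
```

```bash
python3 -c "
from h import *
st();print(delta([.6296,-.2318,.21],52.9))"
```

```text
{'time_s': 22.7, 'tool_pos': [0.6256, 0.0614, 0.2284], 'tool_rot': [179.7607, 0.0297, 109.9868], 'force': [-0.5667, 0.87, -0.0143], 'grip_width': 0.087, 'qpos': [-24.7832, 15.7424, 20.6062, 86.9358, -5.6344, 78.0997, 16.241]}
(array([-0.2769, -0.0966,  0.0181]), array([ 0.23, -0.09, 57.09]))
```

Emit:
{"api": "servo_tool", "payload": {
  "increments": [
    [[-0.02, -0.007, 0, 0, 0, 3, -1], [-0.05, -0.017, 0, 0, 0, 9, -1], [-0.085, -0.029, 0, 0, 0, 16, -1], [-0.12, -0.042, 0.0, 0, 0, 23, -1], [-0.155, -0.054, 0.0, 0, 0, 30, -1], [-0.19, -0.066, 0, 0, 0, 37, -1], [-0.225, -0.078, 0, 0, 0, 44, -1], [-0.255, -0.089, 0.01, 0, 0, 51, -1], [-0.27, -0.094, 0.015, 0, 0, 55, -1], [-0.277, -0.0965, 0.018, 0, 0, 57, -1], [-0.277, -0.0965, 0.018, 0, 0, 57, -1], [-0.277, -0.0965, 0.018, 0, 0, 57, -1]]
  ]
}}

```text
time_s: 23.9
tool_pos: [0.6284, -0.2309, 0.2074]
tool_rot: [-179.9, -0.0, 53.1]
force: [0.6, -0.2, -0.9]
grip_width: 0.0027
```

```bash
python3 -c "
from h import *
st();print(delta([.6296,-.2318,.062],52.9))
C=cam('side');cv2.imwrite('pics/s14.png',C[0])
C=cam('top');cv2.imwrite('pics/t14.png',C[0])"
```

```text
{'time_s': 23.9, 'tool_pos': [0.6284, -0.2309, 0.2074], 'tool_rot': [-179.9155, -0.0109, 53.0842], 'force': [0.5925, -0.2291, -0.8648], 'grip_width': 0.0027, 'qpos': [-8.4961, 23.7582, 35.7506, 82.3919, -13.934, 78.3747, -9.1493]}
(array([-0.    ,  0.0017,  0.1454]), array([-0.08, -0.01,  0.18]))
```

View pics/s14.png

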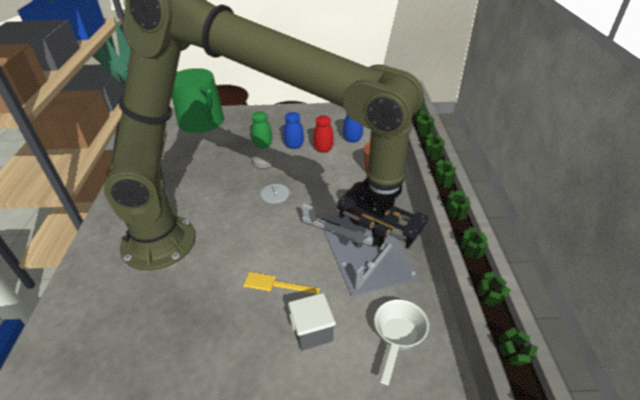

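View pics/t14.png

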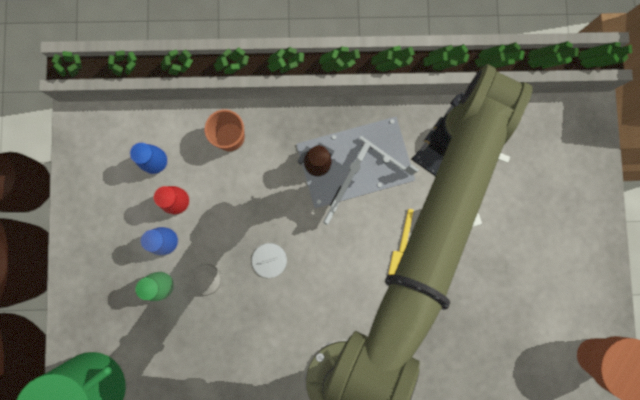

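```bash
python3 -c "
from h import *
T=cam('top');S=cam('side');k=4.7
p=[*c2w(-.052,-.151),.088]
print((proj(T,p)-[255,105])*k,(proj(S,p)-[310,175])*k)"
```

```text
[746.4265092  293.10278183] [235.64482389 436.98730417]
```

Emit:
{"api": "servo_tool", "payload": {
  "increments": [
    [[0, 0, 0.03, 0, 0, 0, -1], [0, 0, 0.065, 0, 0, 0, -1], [0, 0, 0.1, 0, 0, 0, -1], [0, 0, 0.13, 0, 0, 0, -1], [0, 0, 0.146, 0, 0, 0, -1], [0, 0, 0.146, 0, 0, 0, -1], [0, 0, 0.146, 0, 0, 0, -1]]
  ]
}}

```text
time_s: 24.8
tool_pos: [0.6294, -0.232, 0.0633]
tool_rot: [179.9, -0.0, 53.0]
force: [-0.2, 0.1, -0.0]
grip_width: 0.0003
```

```bash
python3 -c "
from h import *
st();print(delta([.6296,-.2318,.062],52.9))
C=cam('side');cv2.imwrite('pics/s15.png',cv2.resize(C[0][175:300,310:425],None,fx=4.7,fy=4.7))"
```

```text
{'time_s': 24.8, 'tool_pos': [0.6294, -0.232, 0.0633], 'tool_rot': [179.9076, -0.0342, 53.0256], 'force': [-0.207, 0.087, -0.01], 'grip_width': 0.0003, 'qpos': [-6.9668, 30.2739, 33.2996, 91.0695, -17.9522, 63.9658, -6.3103]}
(array([0.0003, 0.    , 0.0013]), array([ 0.09, -0.03,  0.13]))
```

View pics/s15.png

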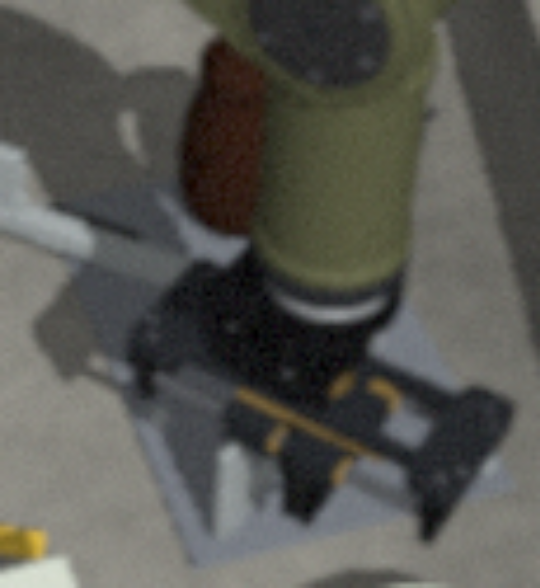

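Emit:
{"api": "servo_tool", "payload": {
  "increments": [
    [[0, -0.005, 0, 0, 0, 0, -1], [0, -0.01, 0, 0, 0, 0, -1], [0, -0.015, 0, 0, 0, 0, -1], [0, -0.02, 0, 0, 0, 0, -1], [0, -0.023, 0, 0, 0, 0, -1], [0, -0.024, 0, 0, 0, 0, -1]]
  ]
}}

```text
time_s: 25.45
tool_pos: [0.6091, -0.217, 0.0621]
tool_rot: [-180.0, -0.0, 53.0]
force: [0.1, -0.1, 0.4]
grip_width: 0.0002
```

Emit:
{"api": "servo_tool", "payload": {
  "increments": [
    [[0, -0.0015, 0, 0, 0, 0, -1], [0, -0.003, 0, 0, 0, 0, -1], [0, -0.004, 0, 0, 0, 0, -1]]
  ]
}}

```text
time_s: 25.75
tool_pos: [0.6061, -0.2151, 0.062]
tool_rot: [-180.0, -0.0, 53.0]
force: [1.4, 0.3, -0.6]
grip_width: 0.0006
```

Emit:
{"api": "servo_tool", "payload": {
  "increments": [
    [[0, -0.0015, 0, 0, 0, 0, -1], [0, -0.003, 0, 0, 0, 0, -1], [0, -0.003, 0, 0, 0, 0, -1]]
  ]
}}

```text
time_s: 26.05
tool_pos: [0.6042, -0.2137, 0.0623]
tool_rot: [179.9, -0.0, 53.0]
force: [1.1, -1.4, -2.0]
grip_width: 0.0005
```

Emit:
{"api": "servo_tool", "payload": {
  "increments": [
    [[0, -0.0015, 0, 0, 0, 0, -1], [0, -0.003, 0, 0, 0, 0, -1], [0, -0.003, 0, 0, 0, 0, -1]]
  ]
}}

```text
time_s: 26.35
tool_pos: [0.6036, -0.2133, 0.0628]
tool_rot: [179.6, -0.0, 53.0]
force: [6.5, -4.1, -3.1]
grip_width: 0.0002
```

```bash
python3 -c "
from h import *
C=cam('side');cv2.imwrite('pics/s16.png',cv2.resize(C[0][175:300,280:425],None,fx=4.7,fy=4.7))"
```

```text
(no output)
```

View pics/s16.png

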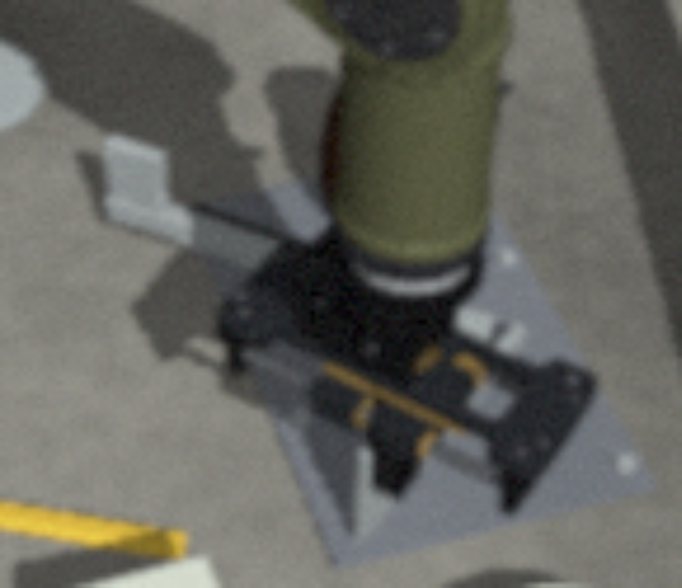

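Emit:
{"api": "servo_tool", "payload": {
  "increments": [
    [[0, -0.0015, 0, 0, 0, 0, -1], [0, -0.002, 0, 0, 0, 0, -1], [0, -0.002, 0, 0, 0, 0, -1]]
  ]
}}

```text
time_s: 26.7
tool_pos: [0.6033, -0.2131, 0.0633]
tool_rot: [179.4, -0.0, 52.9]
force: [8.8, -6.5, -4.3]
grip_width: 0.0003
```

Emit:
{"api": "servo_tool", "payload": {
  "increments": [
    [[0, -0.001, 0, 0, 0, 0, -1], [0, -0.0015, 0, 0, 0, 0, -1], [0, -0.0015, 0, 0, 0, 0, -1], [0, -0.0015, 0, 0, 0, 0, -1]]
  ]
}}

```text
time_s: 27.1
tool_pos: [0.5984, -0.2093, 0.0621]
tool_rot: [-180.0, -0.0, 53.0]
force: [0.8, -2.0, 1.2]
grip_width: 0.0006
```

```bash
python3 -c "
from h import *
st();C=cam('side');cv2.imwrite('pics/s17.png',cv2.resize(C[0][235:305,340:425],None,fx=8,fy=8,interpolation=cv2.INTER_CUBIC));T=cam('top');cv2.imwrite('pics/t17.png',cv2.resize(T[0][105:225,255:455],None,fx=4,fy=4,interpolation=cv2.INTER_CUBIC))"
```

```text
{'time_s': 27.1, 'tool_pos': [0.5984, -0.2093, 0.0621], 'tool_rot': [-179.9769, -0.0001, 52.9951], 'force': [0.8224, -2.0149, 1.1796], 'grip_width': 0.0006, 'qpos': [-9.8434, 26.1993, 33.8627, 96.7691, -16.1848, 62.001, -8.032]}
```

View pics/s17.png

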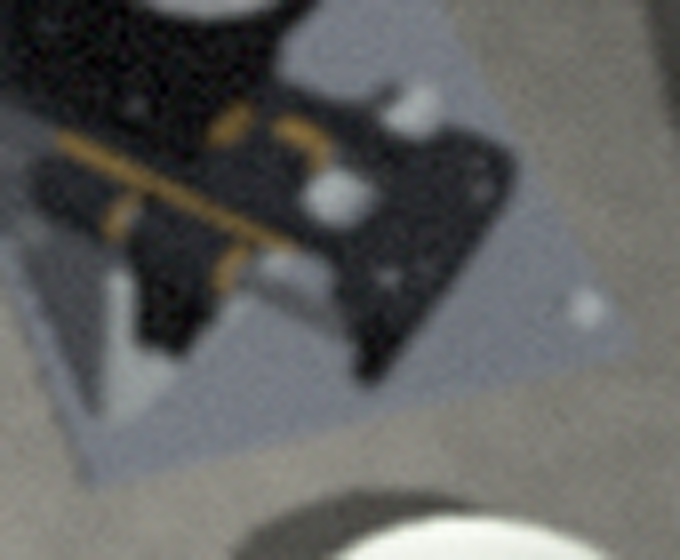

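View pics/t17.png

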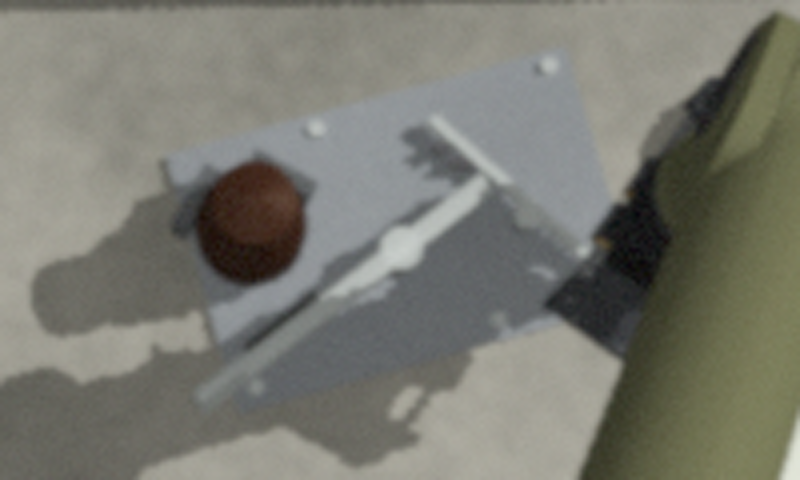

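Emit:
{"api": "servo_tool", "payload": {
  "increments": [
    [[0, 0, 0, 0, 0, 0, -1], [0, 0, 0, 0, 0, 0, -1], [0, 0, 0, 0, 0, 0, -1], [0, 0, 0, 0, 0, 0, -1], [0, 0, 0, 0, 0, 0, -1]]
  ]
}}

```text
time_s: 27.7
tool_pos: [0.5986, -0.2094, 0.0621]
tool_rot: [180.0, -0.0, 53.0]
force: [2.0, -1.3, 1.8]
grip_width: 0.0003
```

Emit:
{"api": "servo_tool", "payload": {
  "increments": [
    [[0, 0.003, 0, 0, 0, 0, -1], [0, 0.008, 0, 0, 0, 0, -1], [0, 0.015, 0, 0, 0, 0, -1], [0, 0.022, 0, 0, 0, 0, -1], [0, 0.03, -0.01, 0, 0, 0, -1], [0, 0.035, -0.03, 0, 0, 0, -1], [0, 0.035, -0.06, 0, 0, 0, -1], [0, 0.035, -0.09, 0, 0, 0, -1], [0, 0.035, -0.12, 0, 0, 0, -1], [-0.03, 0.035, -0.14, 0, 0, 0, -1], [-0.06, 0.035, -0.14, 0, 0, 0, -1], [-0.08, 0.035, -0.14, 0, 0, 0, -1], [-0.08, 0.035, -0.14, 0, 0, 0, -1]]
  ]
}}

```text
time_s: 29.0
tool_pos: [0.5757, -0.2984, 0.2026]
tool_rot: [180.0, 0.1, 52.6]
force: [0.9, 0.0, -0.1]
grip_width: 0.0004
```

```bash
python3 -c "
from h import *
st();C=cam('side');cv2.imwrite('pics/s18.png',C[0]);T=cam('top');cv2.imwrite('pics/t18.png',cv2.resize(T[0][95:225,255:425],None,fx=4.7,fy=4.5,interpolation=cv2.INTER_CUBIC));cv2.imwrite('pics/top18.png',T[0])"
```

```text
{'time_s': 29.0, 'tool_pos': [0.5757, -0.2984, 0.2026], 'tool_rot': [179.9866, 0.088, 52.6236], 'force': [0.9474, 0.0399, -0.1405], 'grip_width': 0.0004, 'qpos': [-4.0639, 21.3946, 37.7919, 86.2296, -13.1768, 76.9041, -2.5749]}
```

View pics/s18.png

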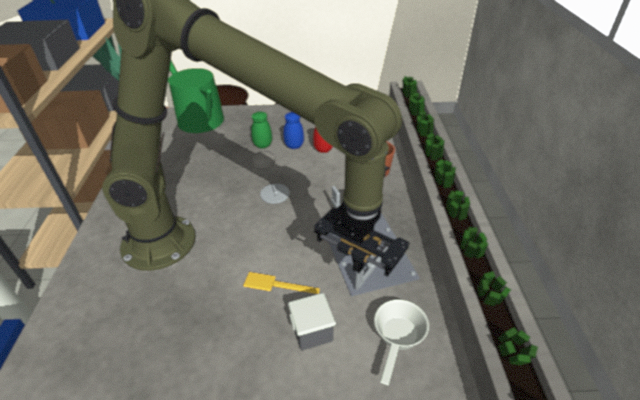

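View pics/t18.png

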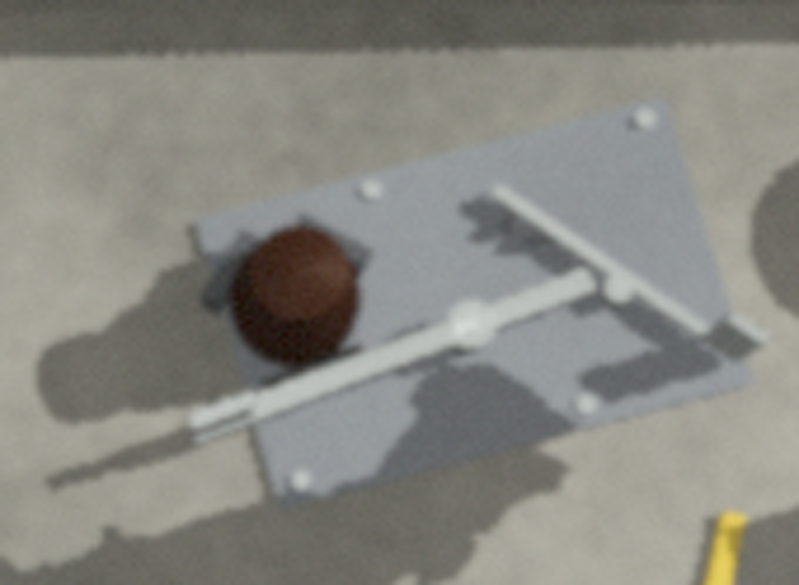

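Emit:
{"api": "servo_tool", "payload": {
  "increments": [
    [[-0.03, 0, -0.01, 0, 0, 0, -1], [-0.06, 0, -0.02, 0, 0, 0, -1], [-0.09, 0, -0.03, 0, 0, 0, -1], [-0.12, 0, -0.03, 0, 0, 0, -1], [-0.14, 0, -0.03, 0, 0, 0, -1], [-0.15, 0, -0.03, 0, 0, 0, -1], [-0.15, 0, -0.03, 0, 0, 0, -1], [-0.15, 0, -0.03, 0, 0, 0, -1]]
  ]
}}

```text
time_s: 29.9
tool_pos: [0.4898, -0.4122, 0.2315]
tool_rot: [-180.0, -0.1, 53.1]
force: [0.6, 0.4, 0.2]
grip_width: 0.0001
```

```bash
python3 -c "
from h import *
st();S=cam('side');cv2.imwrite('pics/s19.png',cv2.resize(S[0][120:270,290:425],None,fx=4,fy=4,interpolation=cv2.INTER_CUBIC));T=cam('top');cv2.imwrite('pics/t19.png',T[0])
a=onz(T,222/4.7+255,413/4.5+95,.095)[:2];b=onz(T,469/4.7+255,323/4.5+95,.05)[:2];v=a-b;print('jaw',np.arctan2(v[1],v[0])-np.pi/2-PHI)"
```

```text
{'time_s': 29.9, 'tool_pos': [0.4898, -0.4122, 0.2315], 'tool_rot': [-179.9552, -0.0731, 53.142], 'force': [0.5688, 0.3644, 0.2358], 'grip_width': 0.0001, 'qpos': [5.9562, 19.9592, 41.0563, 85.2163, -13.2346, 79.7976, 10.8033]}
jaw 0.12761052774000115
```

View pics/s19.png

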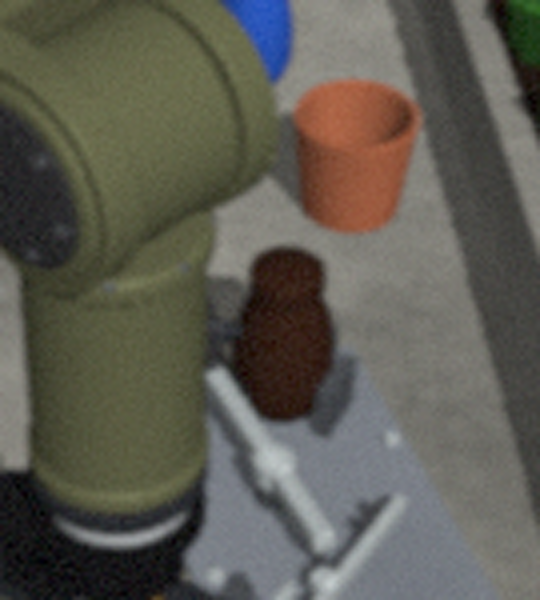

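View pics/t19.png

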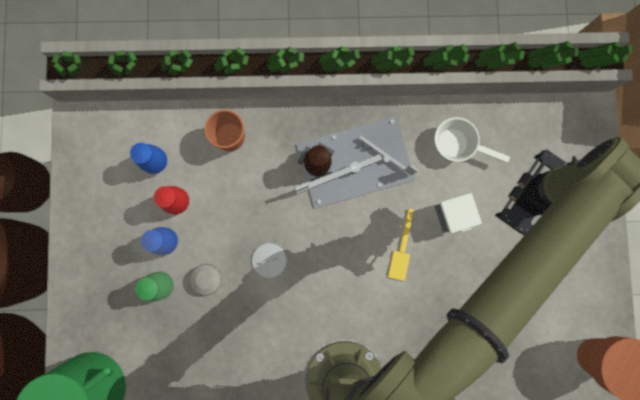

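The jar stands upright in the V rest at about (318,160) in the top view. The jaw is at about 0.13 rad against it, and everything else is where it was.

```bash
python3 -c "
from cell import env
print(env.sign_off())"
```

```text
the job is handed in; nothing more can be done
None
```

The brown jar is clamped: it stands upright in the V rest with the sprung arm shut against it. I handed the job in at about 30 s of the 72 s allowed.

- **Opening the arm:** I pushed the paddle open in 2–3 mm steps. The catch took it at about 0.81 rad. I saw the lever spring back, and when I backed off the force dropped to about zero and the arm stayed open. The highest force I read on the paddle was about 10 N.
- **Placing the jar:** I gripped the jar by its rim and slid it into the V until both walls pushed back, at about 7 N. Then I set it on the plate and released it.
- **Releasing the arm:** I pushed the trigger tab until the arm swung shut. The last reading before it let go was about 12 N, with one further 1.5 mm step after it. That is more than the stated 3–9 N, but below the 20 N limit. Forces were only read at the end of each move, so a brief higher peak could have gone unrecorded.
- **Last checks:** The final pictures give a jaw angle of about 0.13 rad; about 0.12 was expected. The robot reads near-zero force and touches nothing. By eye in the pictures, the other things on the ledge have not moved. I felt no clear ramp or buffer force at the catch, so I judged it caught from the lever springing back and the force vanishing on release.

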